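Free the spring clips from a valve manifold with a forked wedge

TASK

Strip the valve manifold for cleaning: first move the green-and-white adapter that stands in the way off the manifold and stand it upright on the round cork mat. Then take the blue-handled forked wedge and slide it along the deck under each orange spring clip, from the robot's side, right in until it stops against the stem, so that the clip is spread over the stem's bulge and sits loose on top; never touch a clip with the gripper while it is still seated. Finally lay the wedge flat back on its black pad, lift the loose clips by their tabs into the blue tray, and leave everything else on the bench undisturbed.

Things in the scene. Friction and masses are not known exactly. Their poses are not given: they have to be found in the camera images.
- manifold: fixed aluminium manifold; its flat top (the deck) is 30 mm above the bench, 260 mm wide (y), reaching from 150 mm in front (-x, the robot's side) to 75 mm behind (+x) its origin, on its underside below stem 2. Three steel stems stand 75 mm apart along its y on the line x = 0. The wedge slides flat on the deck in the +x direction
- seat1 (a point): deck surface at the axis of stem 1; z up, x along the manifold's x. Steel stem 52 mm high: collar radius 9.2 mm up to 15.5 mm, 6 mm radius groove where the clip's sprung jaws sit, bulge of radius 9 mm at 25 mm, slim pin of radius 4 mm on top. A seated clip's two feet are 17 mm either side (y) of the axis, 8 mm clear of the deck
- seat2 (a point): deck surface at the axis of stem 2; z up, x along the manifold's x. Steel stem 52 mm high: collar radius 9.2 mm up to 15.5 mm, 6 mm radius groove where the clip's sprung jaws sit, bulge of radius 9 mm at 25 mm, slim pin of radius 4 mm on top. A seated clip's two feet are 17 mm either side (y) of the axis, 8 mm clear of the deck
- seat3 (a point): deck surface at the axis of stem 3; z up, x along the manifold's x. Steel stem 52 mm high: collar radius 9.2 mm up to 15.5 mm, 6 mm radius groove where the clip's sprung jaws sit, bulge of radius 9 mm at 25 mm, slim pin of radius 4 mm on top. A seated clip's two feet are 17 mm either side (y) of the axis, 8 mm clear of the deck
- clip1_tab (a point): orange spring clip on stem 1 (may be absent), 34 (x) x 40 (y) x 52 mm high, 0.13 kg. Point: middle of the grip part of its pull tab (10 mm in x, 12 in y; 12 mm of tab above, frame begins 27 mm below). Stem axis 16 mm from it towards the clip's -x, the side where the wedge enters. Seated: 48 mm above the deck; freed, loose on the bulge: 56 mm or more, leaning a little; just lift it off. Feet undersides 40 mm below it
- clip2_tab (a point): orange spring clip on stem 2 (may be absent), 34 (x) x 40 (y) x 52 mm high, 0.13 kg. Point: middle of the grip part of its pull tab (10 mm in x, 12 in y; 12 mm of tab above, frame begins 27 mm below). Stem axis 16 mm from it towards the clip's -x, the side where the wedge enters. Seated: 48 mm above the deck; freed, loose on the bulge: 56 mm or more, leaning a little; just lift it off. Feet undersides 40 mm below it
- clip3_tab (a point): orange spring clip on stem 3 (may be absent), 34 (x) x 40 (y) x 52 mm high, 0.13 kg. Point: middle of the grip part of its pull tab (10 mm in x, 12 in y; 12 mm of tab above, frame begins 27 mm below). Stem axis 16 mm from it towards the clip's -x, the side where the wedge enters. Seated: 48 mm above the deck; freed, loose on the bulge: 56 mm or more, leaning a little; just lift it off. Feet undersides 40 mm below it
- wedge_grip (a point): loose steel forked wedge with blue upright handle, 0.2 kg; this point is in the handle, at the height to grip, 46 mm above the flat underside (handle 22 mm in x, 14 mm in y, from 40 mm below to 20 mm above this point). The wedge's x runs from handle to prong tips: tips 96 mm ahead of this point, heel 12 mm behind
- wedge_slot (a point): middle of the closed end of the wedge's slot, on its underside, 34 mm ahead of wedge_grip and 62 mm behind the tips. Slid home it meets the stem's collar (9.2 mm from the stem axis), a rigid stop; the clip has then been lifted 12 mm and has passed the bulge. Freeing a clip takes about 4 to 10 N of push
- wedge_mid (a point): middle of the wedge's length, 42 mm ahead of wedge_grip along the wedge's x and 10 mm above its underside. Two slippery prongs 9 mm wide with a 24 mm slot between (42 mm over all); their tops rise from 2.5 mm at the tips to 20 mm, 50 mm further back, and are level from there
- pad: fixed flat black rubber pad for the wedge, 170 (x) by 120 (y) by 4 mm thick; origin at the centre of its underside. The wedge starts on it
- adapter_mid (a point): loose round adapter, 58 mm high, 0.18 kg, standing on the manifold's deck in front of the stems: white foot of 26 mm radius and 8 mm height, green body of 20 mm radius up to 42 mm, white neck of 14 mm radius. This point is on its axis, at half height, 29 mm above its underside; z is its axis
- mat: fixed round cork mat for the adapter, radius 50 mm, 4 mm thick; origin at the centre of its underside
- tray: fixed open blue tray for the clips, 130 (x) by 180 (y) by 30 mm high outside, walls and floor 4 mm; origin at the centre of its underside
- meter: bystander: green handheld meter lying flat, 150 x 75 x 30 mm; leave alone
- jar: bystander: clear jar with blue lid, radius 35 mm, 90 mm high; leave alone
- tee: bystander: small yellow tee connector, 70 mm long; leave alone

How it is judged:
On the way, in this order (a step that is already met when the one before it is completed fails the run):
1. the adapter stands upright on the cork mat, let go (horizontal distance between adapter_mid and mat below 0.03 m and angle between adapter_mid's own z axis and vertical below 0.15 rad and height (world z) of adapter_mid below 0.043 m and linear speed of adapter below 0.02 m/s and contact force between the fingers and adapter below 0.2 N), for 0.2 s.
2. every clip has been raised over its stem's bulge (its tab point at least 54.5 mm above the deck, or already off the stem) ((z of clip1_tab in the frame of seat1 above 0.0545 m or horizontal distance between clip1_tab and seat1 above 0.05 m) and (z of clip2_tab in the frame of seat2 above 0.0545 m or horizontal distance between clip2_tab and seat2 above 0.05 m) and (z of clip3_tab in the frame of seat3 above 0.0545 m or horizontal distance between clip3_tab and seat3 above 0.05 m)), for 0.2 s.
At the end, for the whole second after the job is handed in: every clip lies at rest in the tray (tab point within its outline and less than 85 mm above its underside), the wedge lies flat with its middle within 45 mm of the pad's centre, and the adapter stands upright, its axis within 30 mm of the mat's centre; all let go (all of step 1 and horizontal distance between wedge_mid and pad below 0.045 m and angle between wedge_mid's own z axis and vertical below 0.12 rad and height (world z) of wedge_mid below 0.022 m and linear speed of each of wedge, clip1, clip2, clip3 below 0.02 m/s and x of clip1_tab in the frame of tray between -0.065 and 0.065 m and y of clip1_tab in the frame of tray between -0.09 and 0.09 m and z of each of clip1_tab, clip2_tab, clip3_tab in the frame of tray below 0.085 m and x of clip2_tab in the frame of tray between -0.065 and 0.065 m and y of clip2_tab in the frame of tray between -0.09 and 0.09 m and x of clip3_tab in the frame of tray between -0.065 and 0.065 m and y of clip3_tab in the frame of tray between -0.09 and 0.09 m); the robot touches nothing.
It fails at once if the gripper touches a clip that is still seated (tab point less than 53 mm above the deck) or the arm does ((horizontal distance between clip1_tab and seat1 below 0.035 m and not (z of clip1_tab in the frame of seat1 above 0.053 m) and contact force between any of the fingers, the arm and clip1 above 0.5 N) or (horizontal distance between clip2_tab and seat2 below 0.035 m and not (z of clip2_tab in the frame of seat2 above 0.053 m) and contact force between any of the fingers, the arm and clip2 above 0.5 N) or (horizontal distance between clip3_tab and seat3 below 0.035 m and not (z of clip3_tab in the frame of seat3 above 0.053 m) and contact force between any of the fingers, the arm and clip3 above 0.5 N)).
It fails at once if a bystander is moved more than 30 mm (distance of any of meter, jar, tee from where it was at the start of the episode above 0.03 m).
Of clip1, clip2, clip3 only 2 to 3 are there at a start; the rules pass over those that are not, and their reading is None.
At some moment in a run one of adapter, wedge may be knocked a few centimetres aside while the robot is not near it.
It also fails if it takes over 210 s, if anything falls off the work surface, if the arm or the gripper's body presses on something with over 40 N, if the wrist force passes 120 N, or if a joint passes its speed limit or range.

ROBOT

A 6-joint arm with a two-finger parallel gripper is mounted at the origin on the work surface. World frame = base frame: x ahead of the robot, y to its left, z up, the work surface at z = 0. Lengths are in m, angles in rad, forces in N, time in s.
With the tool pointing down it reaches from about 0.275 to 0.875 m from the base axis. Payload 12.5 kg.
Tool frame: the origin (TCP) lies at the very end of the fingers, on their centre line; the grasp point (between the pads) lies 19 mm behind it; y points along the fingers, x is the direction in which the jaws open and shut, and the axes are right-handed (so a half turn about y gives the same grasp; the last joint's range is limited). The gripper opens to 85 mm and grips with 20 to 120 N. Pads are 22 mm wide; open, the fingers measure 114 mm over their backs; the gripper's body (76 mm by 85 mm) begins 54 mm behind the grasp point. The pads swing forward as they close: fully open they stand 13 mm farther back than shut.
Start: joints at [1.059, 0.351, 1.652, -0, 1.139, -0.085], TCP at [0.228, 0.501, 0.231] pointing down, gripper open.
Joint ranges: [-2.75, 2.75], [-0.79, 2.1], [0.01, 2.65], [-1.57, 4.71], [0.07, 3.14], [-2.87, 2.87]. Speed limits (rad/s): [2.22, 2.22, 2.79, 3.14, 3.14, 3.14].

INTERFACE

Orientations are given as a 3x3 rotation matrix whose columns are the frame's x, y, z axes.
In Python, from rig import observe, capture, finish_job gives the robot as it stands.
- The arm moves only by the shell command python3 -m pendant 'ROWS' [FORCE]. ROWS is JSON, a list that holds one entry, the list of rows, each a list of 5 numbers: the finger opening in mm, from 0 to 85.4, then the shift along the tool's x, y, z in units of 30 mm (1.0 is 30 mm), then the turn about the tool's y in units of 6 degrees (1.0 is 6 degrees). In form: [[[hand, dx, dy, dz, spin], ...]]. A call has 1 to 8 rows; each row is the pose to reach, as a shift and turn from the pose commanded when the call began, along the tool's axes at that moment; what a row does not reach only later rows make up. A row lasts 1/10 s, in which the tool goes at most 50 mm and 8.59 degrees, less where a joint would pass 70% of its speed; a pose out of reach is approached as far as the arm can. A call with a gripper value outside its range is refused whole. The fingers move at their own pace and stop on an object; FORCE is the grip in N (left out, the last holds). Time passes only in rows, so rows that repeat a pose let the fingers close. It gives the time, the measured TCP pose, the force and the opening at its end, in the units of the state.
- observe(): the state, without advancing time (a new reading comes with each control period).
- capture(name): name is "scene" or "top" or "wrist"; returns a dict with "pixels" (384x512x3 uint8, red, green, blue), "mtx" (3x3 intrinsics, pixels), "R" (3x3) and "t" (3): a world point X has camera coordinates R X + t. Camera axes: x right, y down, z forward; pixel columns grow to the right and rows downward; lengths in m; the calibration is good to about 2 mm. A picture is of the moment at which its call begins. There is no depth.
- finish_job(): hands the job in, once; it reports no verdict.
The state is a dict: "clock": time; "q": joint angles; "joint_vel": joint speeds; "joint_torque": joint torques, N m; "ee_pos": TCP position; "orientation": TCP orientation; "wrist_force": force on the tool from outside, world axes, zero at the start; "wrist_torque": the same for the moment, N m; "width": opening from 0.0 (shut) to 1.0 (fully open).
Only numpy, scipy, OpenCV 4.12 (cv2) and the standard library are available. Lean on these libraries where they do the work, as an engineer would, in place of code of your own. Each camera call takes 0.05 s, during which the arm holds its last target. There are 200 camera calls.

## Working session

There is one attempt and no reset: what is moved stays moved. The work goes in short steps, Python scripts to look and compute and a shell command to move; the robot and the scene stay as the last step left them, time stands still between calls to the robot, and variables do not carry over. Pictures are saved under pics/ and viewed, about 12 in all and at most 16, crops included, and the job is handed in when it is done.

```bash
ls; mkdir -p pics; cat > h.py <<'E'
import numpy as np, cv2
from rig import observe, capture
def snap(cam, name, crop=None, scale=1):
    c=capture(cam); im=cv2.cvtColor(c["pixels"],cv2.COLOR_RGB2BGR)
    np.savez('pics/'+name+'.npz',**{k:np.array(v) for k,v in c.items()})
    if crop: u0,v0,u1,v1=crop; im=im[v0:v1,u0:u1]
    if scale!=1: im=cv2.resize(im,None,fx=scale,fy=scale,interpolation=cv2.INTER_CUBIC)
    cv2.imwrite('pics/'+name+'.png',im); return c
def load(name): return dict(np.load('pics/'+name+'.npz'))
def ray(c,u,v,z):
    d=c["R"].T@np.linalg.inv(c["mtx"])@np.array([u,v,1.]); o=-c["R"].T@c["t"]
    return o+d*(z-o[2])/d[2]
def proj(c,X):
    p=c["mtx"]@(c["R"]@np.array(X,float)+c["t"]); return p[:2]/p[2]
def togo(target, R=None):
    "shift in tool units to bring TCP to target"
    s=observe(); return np.round(np.array(s["orientation"]).T@(np.array(target)-np.array(s["ee_pos"]))/0.03,3)
E
python3 - <<'E'
from h import *
s=observe(); print(s)
for n in("top","scene"):
    c=snap(n,n+"0",scale=1.5); print(n,-c["R"].T@c["t"], c["mtx"][0])
E
```

```text
pics
{'clock': 0.0, 'q': array([ 1.05939832e+00,  3.51263269e-01,  1.65245543e+00,  1.54047048e-05,
        1.13910585e+00, -8.46017531e-02]), 'joint_vel': array([-8.65802724e-04, -1.27993487e-03,  2.77330810e-05, -3.59884450e-04,
        1.29749669e-03,  9.83800418e-04]), 'joint_torque': array([-3.54586618e-04, -5.06109631e+01, -2.91398978e+01, -1.11889390e-04,
        4.69038903e-03, -4.94026835e-05]), 'ee_pos': array([0.22747948, 0.50037044, 0.23073171]), 'orientation': array([[ 4.13962071e-01, -6.15087579e-04, -9.10293923e-01],
       [ 9.10293304e-01, -1.06744149e-03,  4.13962511e-01],
       [-1.22630870e-03, -9.99999241e-01,  1.18029815e-04]]), 'wrist_force': array([0.06895795, 0.55843126, 0.79459325]), 'wrist_torque': array([-0.03494788,  0.01293022,  0.00569792]), 'width': 1.0011276566383775}
top [ 0.52251153 -0.01138392  0.83786723] [349.40228656   0.         257.19770673]
scene [0.99142775 0.55825674 0.59950525] [370.60605454   0.         255.25671319]
```

View pics/top0.png

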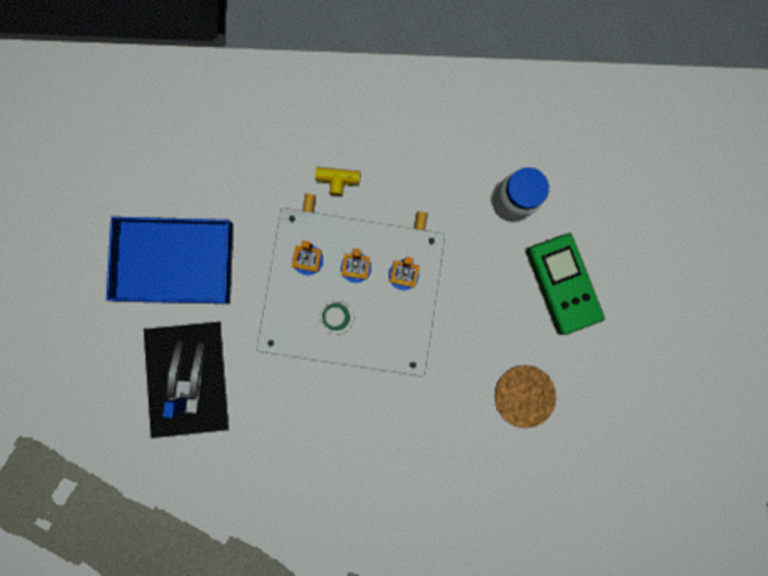

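View pics/scene0.png

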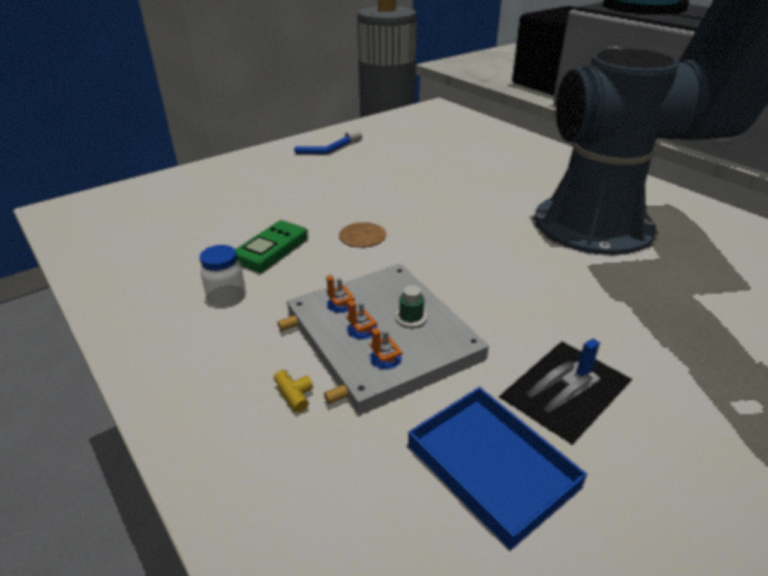

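Top view (1.5x): the tray is at (170,260), the pad at (187,380) with the wedge pointing up (+x) on it, and the manifold at (350,290). All 3 clips are present, at (307,257), (356,265) and (405,272). The adapter is at (336,317), the mat at (525,396), and the tee, jar and meter are clear of the work area. I'll zoom in for the precise picks.

```bash
python3 - <<'E'
from h import *
c=load("top0"); im=cv2.cvtColor(c["pixels"],cv2.COLOR_RGB2BGR)
a=cv2.resize(im[132:202,168:304],(0,0),fx=5.8,fy=5.8,interpolation=cv2.INTER_CUBIC)
b=cv2.resize(im[210:296,92:156],(0,0),fx=6.5,fy=6.5,interpolation=cv2.INTER_CUBIC)
print(a.shape,b.shape)
cv2.imwrite('pics/a.png',a); cv2.imwrite('pics/b.png',b)
P=lambda L,z:[print(np.round(ray(c,u/1.5,v/1.5,z),4)) for u,v in L]
print("deck");P([(281,208),(444,234),(425,376),(257,351)],.03)
print("adapter");P([(336,317)],.058+.03)
hsv=cv2.cvtColor(im,cv2.COLOR_BGR2HSV)
m=cv2.inRange(hsv,(5,80,60),(22,200,220)); n,l,st,ce=cv2.connectedComponentsWithStats(m)
for i in range(1,n):
    if st[i,4]>300: print("mat",st[i],ce[i],ray(c,*ce[i],.004))
print("pad");P([(144,328),(220,322),(228,430),(152,437)],.004)
print("tray");P([(110,216),(233,220),(231,304),(106,300)],.03)
E
```

```text
(406, 789, 3) (559, 416, 3)
deck
[0.7071 0.1244 0.03  ]
[ 0.673  -0.1303  0.03  ]
[ 0.4523 -0.1036  0.03  ]
[0.4857 0.1531 0.03  ]
adapter
[0.5386 0.0315 0.088 ]
mat [ 330  244   41   41 1329] [349.67343868 263.96012039] [ 0.42120417 -0.26573445  0.004     ]
pad
[0.5171 0.3346 0.004 ]
[0.5288 0.2177 0.004 ]
[0.3621 0.1984 0.004 ]
[0.3501 0.3137 0.004 ]
tray
[0.6872 0.384  0.03  ]
[0.6862 0.1974 0.03  ]
[0.5563 0.1951 0.03  ]
[0.5584 0.3826 0.03  ]
```

View pics/a.png

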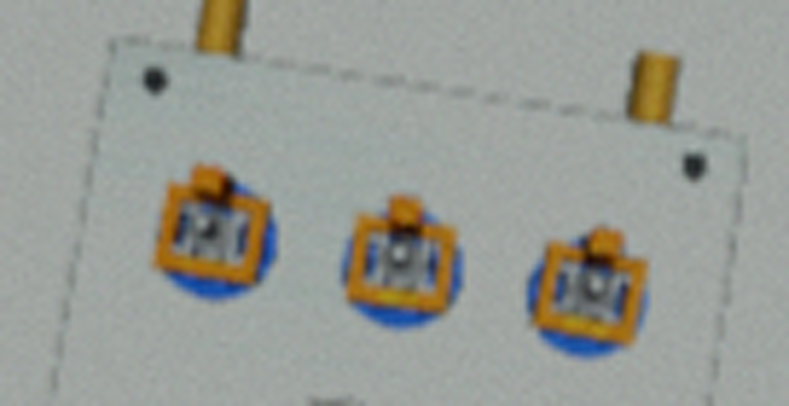

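View pics/b.png

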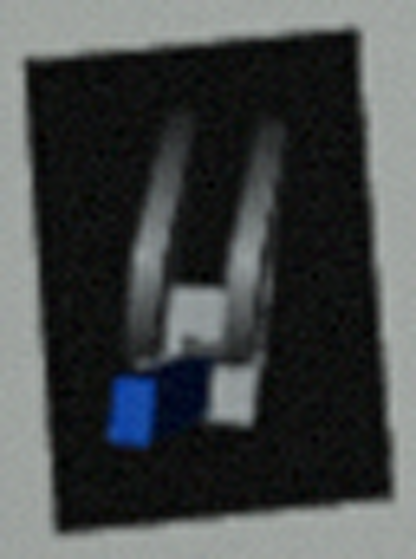

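The clip crop shows all three clips aligned with the manifold, with pin tops near (205,228), (402,258) and (597,287) and tabs behind on the +x side. The wedge crop shows the handle top at (130,410) and the prong tips at (181,115) and (273,125).

```bash
python3 - <<'E'
from h import *
from scipy.optimize import least_squares
c=load("top0")
L=[(-.150+.225*1,.13,.03),(.075,-.13,.03),(-.15,-.13,.03),(-.15,.13,.03),(0,.075,.082),(0,0,.082),(0,-.075,.082)]
px=np.array([(281,208),(444,234),(425,376),(257,351)])/1.5
px=np.vstack([px,np.array([(205,228),(402,258),(597,287)])/5.8+[168,132]])
def f(p):
    C,S=np.cos(p[2]),np.sin(p[2])
    return np.concatenate([proj(c,(p[0]+C*x-S*y,p[1]+S*x+C*y,z))-q for (x,y,z),q in zip(L,px)])
r=least_squares(f,[.6167,.006,-.13]); print(r.x,np.degrees(r.x[2]),r.fun.reshape(-1,2).round(1))
p=r.x; C,S=np.cos(p[2]),np.sin(p[2])
ad=ray(c,336/1.5,317/1.5,.088); d=ad-[p[0],p[1],0]; print("adapter",ad, "manif",C*d[0]+S*d[1],-S*d[0]+C*d[1])
for u,v in[(210,182),(405,210),(604,241)]:
    w=ray(c,u/5.8+168,v/5.8+132,.03+.06); d=w-[p[0],p[1],0]; print("tabtop",w, "manif",C*d[0]+S*d[1],-S*d[0]+C*d[1])
q=lambda u,v,z: ray(c,u/6.5+92,v/6.5+210,z)
g=q(131,410,.07); t=(q(182,112,.0065)+q(273,118,.0065))/2; heel=(q(130,365,.024),q(255,365,.024))
print("wedge",g,t,np.linalg.norm((t-g)[:2]),np.degrees(np.arctan2(*(t-g)[[1,0]])))
print(q(182,112,.0065),q(273,118,.0065),heel)
E
```

```text
[ 0.61598406  0.00560585 -0.1288152 ] -7.38056742223179 [[-0.2 -0. ]
 [ 1.1 -0.2]
 [ 0.2  0.8]
 [-0.3  0.8]
 [-0.5 -0.6]
 [-0.3 -0.5]
 [ 0.2 -0.3]]
adapter [0.53856294 0.03147678 0.088     ] manif -0.08010303058847668 0.015711123502649783
tabtop [0.64055442 0.07649313 0.09      ] manif 0.015260665690368153 0.0734562549667306
tabtop [0.6319253  0.00412597 0.09      ] manif 0.015999271865918492 0.0005801805018528774
tabtop [ 0.62216184 -0.07014106  0.09      ] manif 0.015856988332252943 -0.07432573584191973
wedge [0.40232062 0.26720488 0.07      ] [0.49746204 0.26118288 0.0065    ] 0.09533181086923107 -3.6217170054844754
[0.49823208 0.27737883 0.0065    ] [0.496692   0.24498693 0.0065    ] (array([0.41059097, 0.28499946, 0.024     ]), array([0.41122329, 0.24195177, 0.024     ]))
```

```bash
python3 -m pendant '[[[85.4,0,0,0,-1.4],[85.4,0,0,0,-2.85],[85.4,0,0,0,-2.85]]]' 60
```

```text
clock: 0.4
ee_pos: [0.2276, 0.5005, 0.231]
orientation: [[0.126, -0.0, -0.992], [0.992, -0.001, 0.126], [-0.001, -1.0, 0.0]]
wrist_force: [0.1, 0.6, -0.4]
width: 1.003
```

```bash
python3 -m pendant '[[[85.4,-1.7,0,-1.5,0],[85.4,-3.4,0,-2.9,0],[85.4,-5.1,0,-4.4,0],[85.4,-6.8,0,-5.9,0],[85.4,-8.5,0,-7.3,0],[85.4,-10,0.4,-8.7,0],[85.4,-11.4,0.8,-9.8,0],[85.4,-12.2,1.2,-10.5,0]]]' && python3 -c "
from h import *
print(togo([.5386,.0315,.15]),togo([.5386,.0315,.044]))"
```

```text
clock: 1.2
ee_pos: [0.448, 0.1661, 0.2115]
orientation: [[0.133, 0.001, -0.991], [0.991, 0.0, 0.133], [0.0, -1.0, -0.001]]
wrist_force: [-0.7, 1.3, -0.4]
width: 0.999
[-4.047  2.052 -3.588] [-4.049  5.586 -3.585]
```

```bash
python3 -m pendant '[[[85.4,0,0,0,0],[85.4,0,0,0,0],[85.4,0,0,0,0]]]' && python3 -c "
from h import *
print(togo([.5386,.0315,.15]))"
```

```text
clock: 1.5
ee_pos: [0.4466, 0.1687, 0.2114]
orientation: [[0.129, -0.0, -0.992], [0.992, 0.0, 0.129], [0.0, -1.0, 0.0]]
wrist_force: [-0.2, 0.1, -0.1]
width: 1.002
[-4.139  2.047 -3.633]
```

```bash
python3 -m pendant '[[[85.4,-1.2,0.5,-1.1,0],[85.4,-2.4,1,-2.2,0],[85.4,-3.4,1.5,-3,0],[85.4,-4.14,2,-3.63,0],[85.4,-4.14,2.05,-3.63,0],[85.4,-4.14,2.05,-3.63,0],[85.4,-4.14,2.05,-3.63,0]]]' && python3 -c "
from h import *
print(togo([.5386,.0315,.045]))
c=snap('top','top1',(150,110,320,260),4)
c=snap('scene','scene1',(160,150,350,290),4)"
```

```text
clock: 2.2
ee_pos: [0.5389, 0.0324, 0.1504]
orientation: [[0.127, 0.001, -0.992], [0.992, 0.0, 0.127], [0.0, -1.0, -0.0]]
wrist_force: [-0.8, -0.1, -0.2]
width: 1.001
[-0.033  3.515  0.007]
```

View pics/scene1.png

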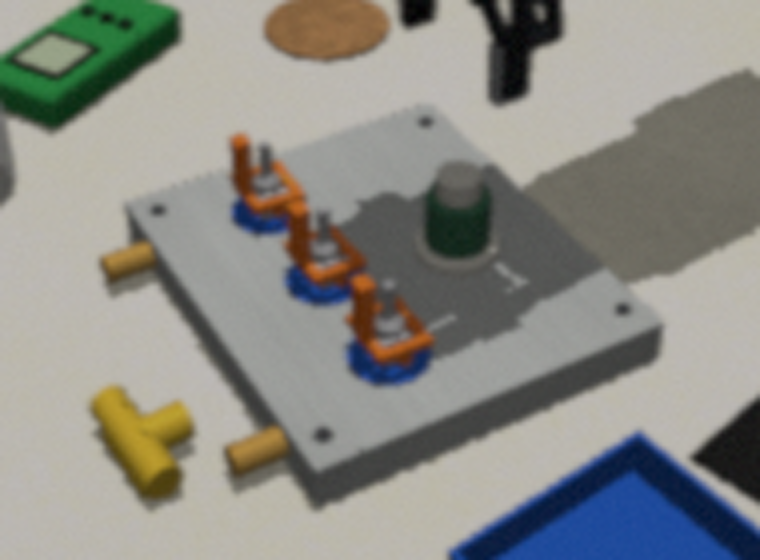

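The scene crop shows the adapter upright at (459,210), still under the gripper. I'll cross-check its position, then descend.

```bash
python3 -c "
from h import *
c=load('scene1'); print(proj(c,[.5386,.0315,.088]),'seen',459/4+160,181/4+150)"
python3 -m pendant '[[[85.4,0,1,0,0],[85.4,0,2,0,0],[85.4,0,2.8,0,0],[85.4,0,3.5,0,0],[85.4,0,3.5,0,0]]]'
python3 -m pendant '[[[30,0,0,0,0],[30,0,0,0,0],[30,0,0,0,0],[30,0,0,0,0],[30,0,0,0,0],[30,0,0,0,0],[30,0,0,0,0],[30,0,0,0,0]]]' 50
```

```text
[273.10896891 191.88497051] seen 274.75 195.25
clock: 2.8
ee_pos: [0.5377, 0.0316, 0.0432]
orientation: [[0.127, -0.004, -0.992], [0.992, 0.0, 0.127], [-0.0, -1.0, 0.004]]
wrist_force: [0.6, 0.0, 1.3]
width: 1.002
clock: 3.6
ee_pos: [0.5398, 0.031, 0.0463]
orientation: [[0.128, 0.002, -0.992], [0.992, 0.0, 0.128], [0.0, -1.0, -0.002]]
wrist_force: [-1.7, 1.4, 9.7]
width: 0.455
```

```bash
python3 -m pendant '[[[30,0,-0.5,0,0],[30,0,-1.3,0,0],[30,0,-2.3,0,0],[30,0,-3.2,0,0],[30,0,-3.5,0,0],[30,0,-3.5,0,0],[30,0,-3.5,0,0]]]' && python3 -c "
from h import *
print(togo([.4212,-.2657,.13]))"
```

```text
clock: 4.3
ee_pos: [0.5386, 0.0309, 0.1488]
orientation: [[0.128, -0.001, -0.992], [0.992, 0.0, 0.128], [-0.0, -1.0, 0.001]]
wrist_force: [0.3, 0.1, -2.4]
width: 0.449
[-10.305   0.632   2.614]
```

```bash
python3 -m pendant '[[[30,-1,0,0.25,0],[30,-2.3,0,0.6,0],[30,-3.7,0,0.9,0],[30,-5.1,0.1,1.3,0],[30,-6.5,0.2,1.7,0],[30,-7.9,0.3,2,0],[30,-9.2,0.5,2.3,0],[30,-10,0.6,2.5,0]]]' &&  python3 -m pendant '[[[30,0,0,0,0],[30,0,0,0,0],[30,0,0,0,0]]]' && python3 -c "
from h import *
print(togo([.4212,-.2657,.021]))
snap('scene','scene2',(130,60,330,210),4)"
```

```text
clock: 5.1
ee_pos: [0.4246, -0.2588, 0.13]
orientation: [[0.13, -0.002, -0.992], [0.992, 0.001, 0.13], [0.001, -1.0, 0.002]]
wrist_force: [0.4, -0.5, -2.0]
width: 0.449
clock: 5.4
ee_pos: [0.4263, -0.2562, 0.1312]
orientation: [[0.127, -0.001, -0.992], [0.992, 0.001, 0.127], [0.001, -1.0, 0.001]]
wrist_force: [0.4, 0.3, -1.1]
width: 0.451
[-0.338  3.674  0.126]
```

View pics/scene2.png

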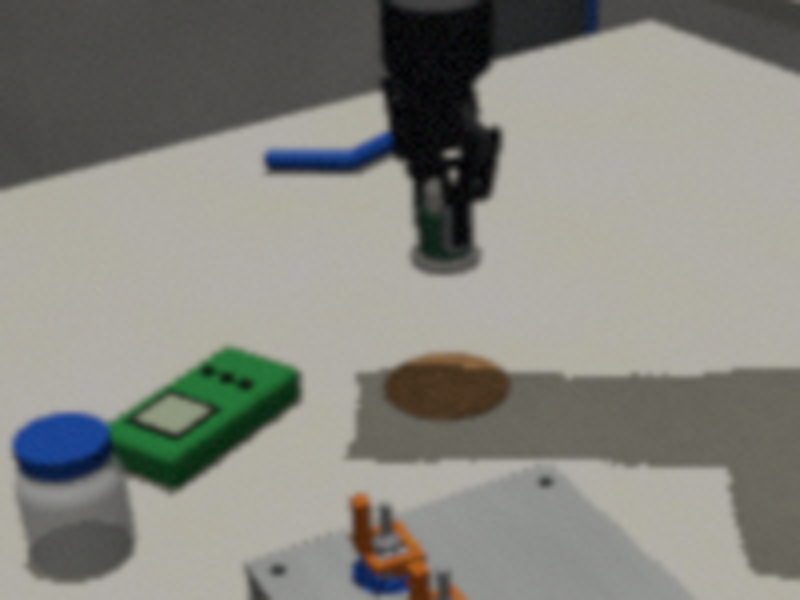

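The adapter is held upright (foot at (445,258)) above the mat (447,387).

```bash
python3 -m pendant '[[[30,-0.34,0.8,0.13,0],[30,-0.34,1.7,0.13,0],[30,-0.34,2.6,0.13,0],[30,-0.34,3.2,0.13,0],[30,-0.34,3.5,0.13,0],[30,-0.34,3.6,0.13,0],[30,-0.34,3.66,0.13,0],[30,-0.34,3.66,0.13,0]]]'; python3 -m pendant '[[[30,0,0,0,0]]]'
```

```text
clock: 6.25
ee_pos: [0.4216, -0.2668, 0.0226]
orientation: [[0.128, 0.001, -0.992], [0.992, -0.001, 0.128], [-0.001, -1.0, -0.001]]
wrist_force: [-0.1, 0.4, -1.6]
width: 0.451
clock: 6.35
ee_pos: [0.4216, -0.2669, 0.0228]
orientation: [[0.128, 0.001, -0.992], [0.992, -0.001, 0.128], [-0.001, -1.0, -0.001]]
wrist_force: [0.8, 0.5, -1.7]
width: 0.451
```

```bash
python3 -m pendant '[[[30,0,0.04,0,0],[30,0,0.08,0,0],[30,0,0.08,0,0]]]'; python3 -m pendant '[[[85,0,0,0,0],[85,0,0,0,0],[85,0,0,0,0],[85,0,0,0,0],[85,0,0,0,0],[85,0,0,0,0]]]';python3 -m pendant '[[[85,0,-1,0,0],[85,0,-2.2,0,0],[85,0,-3.4,0,0],[85,0,-4.6,0,0],[85,0,-5.5,0,0],[85,0,-5.5,0,0],[85,0,-5.5,0,0]]]' && python3 -c "
from h import *
print(togo([.403,.267,.2]))
snap('top','top2',(80,110,400,300),2.5)"
```

```text
clock: 6.65
ee_pos: [0.4214, -0.2668, 0.0203]
orientation: [[0.128, 0.0, -0.992], [0.992, -0.0, 0.128], [-0.0, -1.0, -0.0]]
wrist_force: [-2.7, 1.2, 7.7]
width: 0.454
clock: 7.25
ee_pos: [0.4212, -0.2667, 0.0196]
orientation: [[0.128, -0.0, -0.992], [0.992, 0.0, 0.128], [0.0, -1.0, 0.0]]
wrist_force: [0.4, 0.8, -0.7]
width: 0.997
clock: 7.95
ee_pos: [0.4212, -0.2667, 0.1847]
orientation: [[0.128, 0.001, -0.992], [0.992, -0.0, 0.128], [-0.0, -1.0, -0.001]]
wrist_force: [-0.9, 0.6, -0.6]
width: 0.994
[17.565 -0.518  2.877]
```

View pics/top2.png

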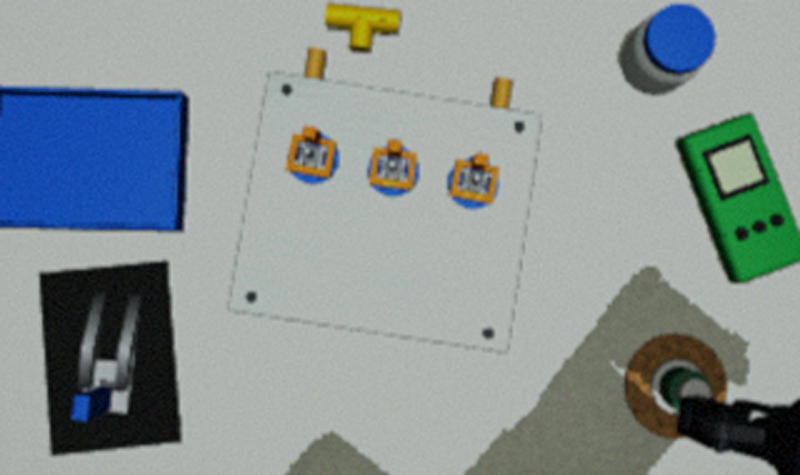

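The adapter stands on the mat (672,385). The wedge is still in its original place.

```bash
python3 -m pendant '[[[50,1,-0.5,0.2,0],[50,2.4,-0.5,0.4,0],[50,3.8,-0.5,0.6,0],[50,5.2,-0.5,0.8,0],[50,6.6,-0.5,1.1,0],[50,8,-0.5,1.3,0],[50,9.2,-0.5,1.5,0],[50,10,-0.5,1.6,0]]]' && python3 -m pendant '[[[50,1.2,0,0.2,-0.7],[50,2.5,0,0.4,-0.7],[50,3.8,0,0.6,-0.7],[50,5.1,0,0.8,-0.7],[50,6.2,0,1,-0.7],[50,7.2,0,1.2,-0.7],[50,7.5,0,1.3,-0.7],[50,7.5,0,1.3,-0.7]]]' && python3 -m pendant '[[[50,0,0,0,0],[50,0,0,0,0]]]' && python3 -c "
from h import *
print(togo([.4023,.267,.17]))
c=snap('wrist','w1',None,1.5); print(proj(c,[.4023,.267,.07]),proj(c,[.498,.262,.0065]))"
```

```text
clock: 8.8
ee_pos: [0.4109, 0.039, 0.1985]
orientation: [[0.127, -0.002, -0.992], [0.992, 0.0, 0.127], [-0.0, -1.0, 0.002]]
wrist_force: [0.1, -0.4, -0.0]
width: 0.584
clock: 9.6
ee_pos: [0.4014, 0.2655, 0.1985]
orientation: [[0.053, -0.002, -0.999], [0.999, -0.001, 0.053], [-0.001, -1.0, 0.002]]
wrist_force: [0.0, -1.4, 0.7]
width: 0.588
clock: 9.8
ee_pos: [0.4022, 0.264, 0.1994]
orientation: [[0.056, -0.001, -0.998], [0.998, -0.0, 0.056], [-0.001, -1.0, 0.001]]
wrist_force: [0.1, -1.1, -0.0]
width: 0.586
[0.099 0.979 0.001]
[256.84584378 182.93129331] [256.53835114 244.07930961]
```

View pics/w1.png

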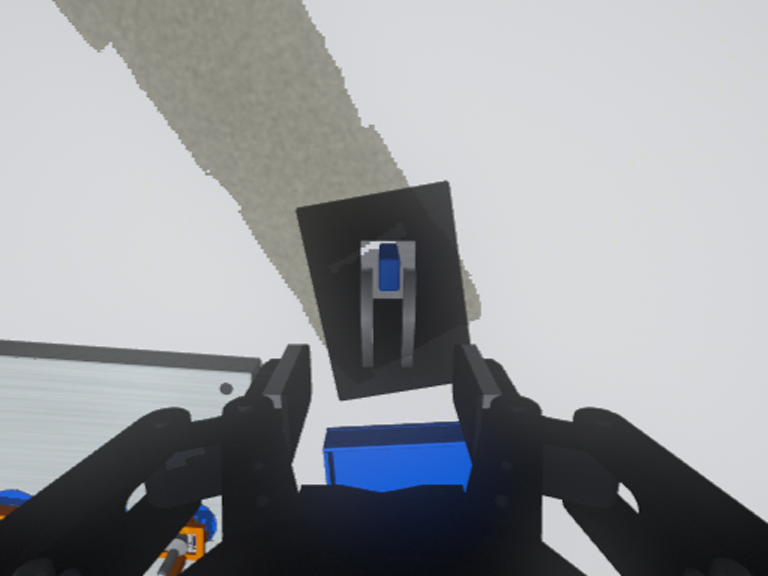

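The wrist view shows the wedge centred between the fingers and square to them: handle top at (389,275), tips at (367,365) and (407,365).

```bash
python3 -m pendant '[[[50,0.14,1.2,0,0],[50,0.14,2.4,0,0],[50,0.14,3.6,0,0],[50,0.14,4.7,0,0],[50,0.14,5.4,0,0],[50,0.14,5.6,0,0],[50,0.14,5.6,0,0]]]' && python3 -m pendant '[[[50,0,0,0,0],[50,0,0,0,0]]]'; python3 -c "
from h import *
print(togo([.4023,.2685,.031]))"; python3 -m pendant '[[[5,0,0,0,0],[5,0,0,0,0],[5,0,0,0,0],[5,0,0,0,0],[5,0,0,0,0],[5,0,0,0,0],[5,0,0,0,0],[5,0,0,0,0]]]' 90; python3 -c "
from h import *
print(observe()['ee_pos'])"
```

```text
clock: 10.55
ee_pos: [0.4024, 0.2688, 0.0315]
orientation: [[0.056, -0.001, -0.998], [0.998, -0.0, 0.056], [-0.001, -1.0, 0.001]]
wrist_force: [0.4, -0.1, 0.5]
width: 0.586
clock: 10.75
ee_pos: [0.4031, 0.2696, 0.0328]
orientation: [[0.055, 0.002, -0.998], [0.998, 0.001, 0.055], [0.001, -1.0, -0.002]]
wrist_force: [-0.2, -0.2, 0.1]
width: 0.582
[-0.038  0.061  0.024]
clock: 11.55
ee_pos: [0.4025, 0.2695, 0.0321]
orientation: [[0.055, 0.0, -0.998], [0.998, 0.0, 0.055], [0.0, -1.0, -0.0]]
wrist_force: [-0.9, -0.5, 8.0]
width: 0.153
[0.4025122  0.26947055 0.03210805]
```

```bash
python3 -m pendant '[[[5,0,-0.6,0,0],[5,0,-1.4,0,0],[5,0,-2.4,0,0],[5,0,-3.3,0,0.3],[5,0,-3.5,0,0.7],[5,0,-3.5,0,0.7],[5,0,-3.5,0,0.7]]]'  && python3 -c "
from h import *
print(togo([.5017,.096,.1]))"
```

```text
clock: 12.25
ee_pos: [0.402, 0.2691, 0.1361]
orientation: [[0.127, -0.001, -0.992], [0.992, -0.0, 0.127], [-0.001, -1.0, 0.001]]
wrist_force: [-0.3, 0.1, -2.5]
width: 0.149
[-5.302  1.204 -4.031]
```

```bash
python3 -m pendant '[[[5,-0.8,0,-0.6,0],[5,-1.7,0,-1.3,0],[5,-2.6,0,-2,0],[5,-3.5,0.2,-2.7,0],[5,-4.4,0.5,-3.3,0],[5,-5,0.9,-3.8,0],[5,-5.3,1.2,-4.03,0],[5,-5.3,1.2,-4.03,0]]]' && python3 -m pendant '[[[5,0,0,0,0],[5,0,0,0,0]]]' && python3 -c "
from h import *
print(togo([.5017,.096,.0595]))
snap('top','top3',(140,110,300,230),5); snap('wrist','w3',None,1.5)"
```

```text
clock: 13.05
ee_pos: [0.5012, 0.0954, 0.0989]
orientation: [[0.129, -0.003, -0.992], [0.992, -0.0, 0.129], [-0.001, -1.0, 0.003]]
wrist_force: [-0.2, 0.5, -2.6]
width: 0.152
clock: 13.25
ee_pos: [0.5015, 0.0971, 0.1009]
orientation: [[0.127, -0.0, -0.992], [0.992, 0.0, 0.127], [0.0, -1.0, 0.0]]
wrist_force: [-0.3, -0.3, -1.7]
width: 0.154
[-0.036  1.38  -0.01 ]
```

View pics/top3.png

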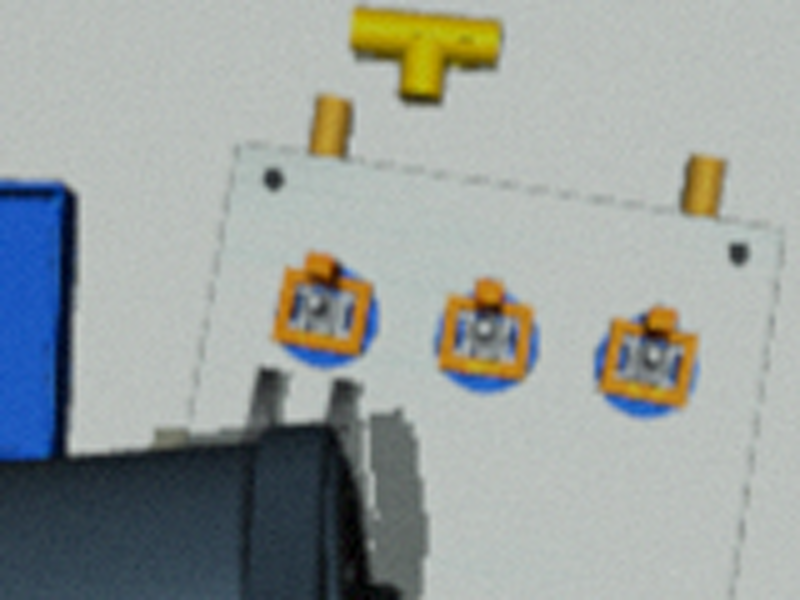

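Top crop: prong tips at (271,373) and (347,383), just short of the left clip at (322,310). I'll work out the alignment.

```bash
python3 - <<'E'
from h import *
c=load("top3"); M=np.array([.616,.0056]); C,S=.9917,-.1285
def mf(w): d=w[:2]-M; return np.round([C*d[0]+S*d[1],-S*d[0]+C*d[1]],4)
for u,v in[(271,373),(347,383)]: print(mf(ray(c,u/5+140,v/5+110,.074)))
print(mf(np.array([.5015,.0971])))
for p in [(.0,.075,.082),(0,0,.082)]:
    w=M[0]+C*p[0]-S*p[1],M[1]+S*p[0]+C*p[1],p[2]; q=proj(c,w); print("pin px in crop",(q-[140,110])*5)
E
```

```text
[-0.032   0.0897]
[-0.0313  0.0564]
[-0.1253  0.076 ]
pin px in crop [313.99289735 303.71500898]
pin px in crop [485.19276005 329.95699716]
```

View pics/w3.png

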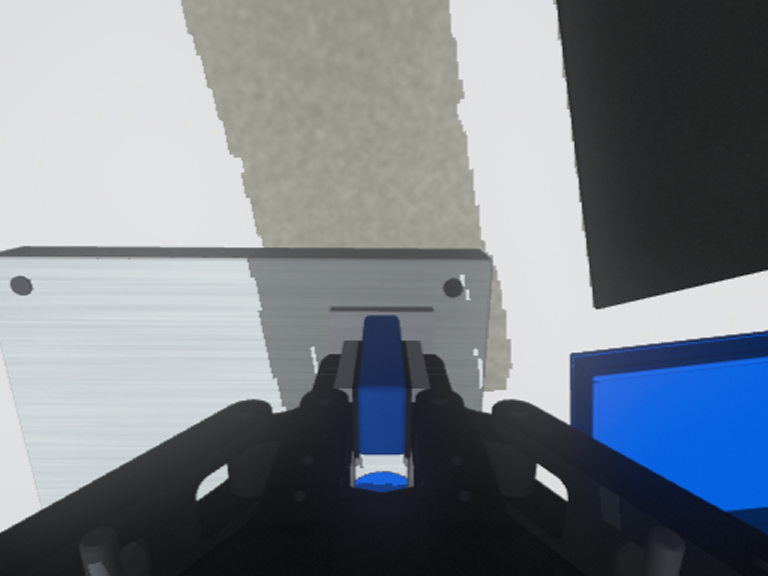

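The wrist view shows the slot centred on the stem's blue disc (382,480), and the manifold's front edge is parallel to the jaws. I'll lower the wedge onto the deck.

```bash
python3 -m pendant '[[[5,0,0.5,0,0],[5,0,1,0,0],[5,0,1.3,0,0],[5,0,1.36,0,0],[5,0,1.36,0,0],[5,0,1.36,0,0]]]'; python3 -m pendant '[[[5,0,0.03,0,0],[5,0,0.03,0,0]]]';python3 -m pendant '[[[5,0,0.03,0,0],[5,0,0.03,0,0]]]'
```

```text
clock: 13.95
ee_pos: [0.5023, 0.0963, 0.0604]
orientation: [[0.128, 0.001, -0.992], [0.992, 0.0, 0.128], [0.0, -1.0, -0.001]]
wrist_force: [-0.5, -1.5, -1.8]
width: 0.155
clock: 14.15
ee_pos: [0.502, 0.0962, 0.0592]
orientation: [[0.128, 0.0, -0.992], [0.992, 0.0, 0.128], [0.0, -1.0, -0.0]]
wrist_force: [0.3, 0.6, -2.6]
width: 0.152
clock: 14.35
ee_pos: [0.5021, 0.0962, 0.0582]
orientation: [[0.128, 0.0, -0.992], [0.992, 0.0, 0.128], [0.0, -1.0, -0.0]]
wrist_force: [-0.6, -0.3, -0.2]
width: 0.152
```

```bash
python3 -m pendant '[[[5,0,0.01,-0.1,0],[5,0,0.01,-0.3,0],[5,0,0.01,-0.5,0],[5,0,0.01,-0.7,0],[5,0,0.01,-0.9,0],[5,0,0.01,-1.1,0],[5,0,0.01,-1.3,0],[5,0,0.01,-1.4,0]]]'; python3 -m pendant '[[[5,0,0,-0.2,0],[5,0,0,-0.4,0],[5,0,0,-0.6,0],[5,0,0,-0.8,0],[5,0,0,-1,0],[5,0,0,-1.1,0],[5,0,0,-1.2,0],[5,0,0,-1.2,0]]]'; python3 -c "
from h import *
snap('scene','s3',(170,150,330,270),5)"
```

```text
clock: 15.15
ee_pos: [0.5442, 0.0908, 0.0581]
orientation: [[0.128, 0.0, -0.992], [0.992, 0.0, 0.128], [0.0, -1.0, -0.0]]
wrist_force: [-4.9, -0.5, 8.8]
width: 0.154
clock: 15.95
ee_pos: [0.58, 0.0861, 0.0581]
orientation: [[0.128, 0.001, -0.992], [0.992, 0.0, 0.128], [0.0, -1.0, -0.001]]
wrist_force: [-0.3, -0.2, 3.8]
width: 0.156
```

View pics/s3.png

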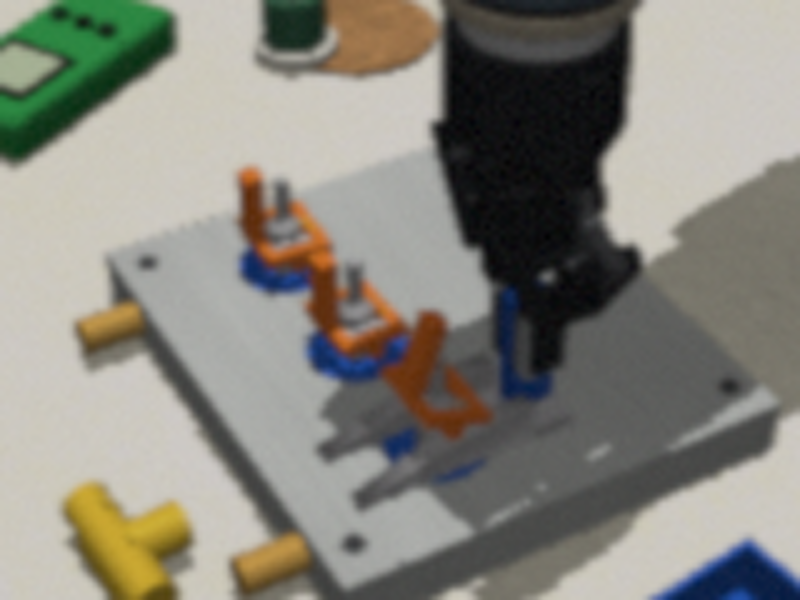

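Clip 1 has ridden up the wedge ramp at (440,380) and leans back. The adapter (297,30) now sits on the mat's far edge rather than its centre, so it has been knocked. I'll re-place it later, and first finish pushing the wedge home.

```bash
python3 -m pendant '[[[5,0,0,-0.04,0],[5,0,0,-0.08,0],[5,0,0,-0.12,0],[5,0,0,-0.12,0]]]'; python3 -m pendant '[[[5,0,0,-0.04,0],[5,0,0,-0.08,0],[5,0,0,-0.08,0]]]'
```

```text
clock: 16.4
ee_pos: [0.5828, 0.0858, 0.0581]
orientation: [[0.128, -0.0, -0.992], [0.992, 0.0, 0.128], [0.0, -1.0, 0.0]]
wrist_force: [-3.9, 0.4, 8.3]
width: 0.152
clock: 16.7
ee_pos: [0.5846, 0.0855, 0.0582]
orientation: [[0.128, -0.002, -0.992], [0.992, 0.0, 0.128], [-0.0, -1.0, 0.002]]
wrist_force: [-9.3, 0.5, 11.7]
width: 0.155
```

```bash
python3 -m pendant '[[[5,0,0,0.2,0],[5,0,0,0.5,0],[5,0,0,0.8,0],[5,0,0,1.2,0],[5,0,0,1.6,0],[5,0,0,2,0],[5,0,0,2.4,0],[5,0,0,2.7,0]]]'; python3 -m pendant '[[[5,0,0,0.15,0],[5,0,-0.2,0.15,0],[5,-0.7,-0.3,0.15,0],[5,-1.5,-0.3,0.15,0],[5,-2.2,-0.3,0.15,0],[5,-2.5,-0.3,0.15,0],[5,-2.5,-0.3,0.15,0],[5,-2.5,-0.3,0.15,0]]]'; python3 -c "
from h import *
print(observe()['ee_pos'])
snap('scene','s4',(130,90,330,270),4);snap('top','t4',(140,110,380,290),3)
M=np.array([.616,.0056]); C,S=.9917,-.1285
for y in(.0,): w=[M[0]+C*-.125-S*(y+.0008),M[1]+S*-.125+C*(y+.0008),.058]; print(w,togo(w))"
```

```text
clock: 17.5
ee_pos: [0.5044, 0.0959, 0.0582]
orientation: [[0.128, 0.002, -0.992], [0.992, 0.0, 0.128], [0.0, -1.0, -0.001]]
wrist_force: [4.5, -0.3, 4.9]
width: 0.152
clock: 18.3
ee_pos: [0.4906, 0.0225, 0.0667]
orientation: [[0.128, -0.001, -0.992], [0.992, 0.0, 0.128], [0.0, -1.0, 0.001]]
wrist_force: [-0.8, 0.2, -1.2]
width: 0.152
[0.49064812 0.02245471 0.0666548 ]
[np.float64(0.49214030000000003), np.float64(0.02245586), 0.058] [-0.003  0.29  -0.046]
```

View pics/s4.png

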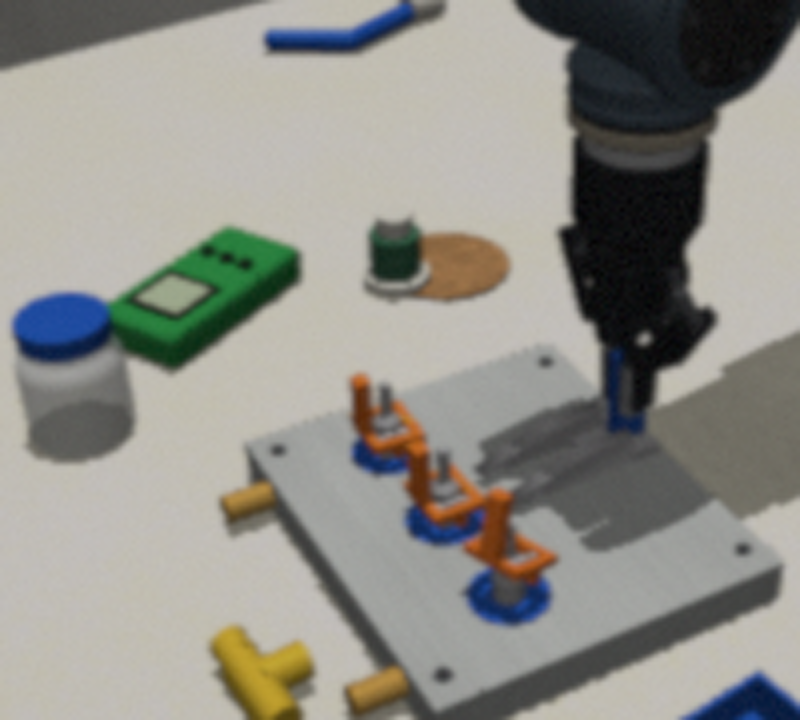

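Clip 1 (505,540) now sits high and loose on its bulge. The adapter is upright beside the mat at (397,260). Next is stem 2.

```bash
python3 -m pendant '[[[5,0,0.15,0,0],[5,0,0.29,0,0],[5,0,0.29,0,0],[5,0,0.29,0,0]]]';  python3 -m pendant '[[[5,0,0,-0.1,0],[5,0,0,-0.3,0],[5,0,0,-0.5,0],[5,0,0,-0.7,0],[5,0,0,-0.9,0],[5,0,0,-1.1,0],[5,0,0,-1.3,0],[5,0,0,-1.5,0]]]'; python3 -m pendant '[[[5,0,0,-0.2,0],[5,0,0,-0.4,0],[5,0,0,-0.6,0],[5,0,0,-0.8,0],[5,0,0,-1,0],[5,0,0,-1.1,0],[5,0,0,-1.15,0],[5,0,0,-1.15,0]]]'; python3 -c "
from h import *
M=np.array([.616,.0056]); C,S=.9917,-.1285
w=[M[0]+C*-.0414-S*(.0008),M[1]+S*-.0414+C*(.0008),.058]; print(w,togo(w))"
```

```text
clock: 18.8
ee_pos: [0.4909, 0.0223, 0.0581]
orientation: [[0.128, 0.0, -0.992], [0.992, 0.0, 0.128], [0.0, -1.0, -0.0]]
wrist_force: [-2.7, 0.9, 6.3]
width: 0.155
clock: 19.6
ee_pos: [0.5356, 0.0165, 0.0582]
orientation: [[0.128, -0.0, -0.992], [0.992, 0.0, 0.128], [0.0, -1.0, 0.0]]
wrist_force: [-3.1, 0.7, 7.3]
width: 0.151
clock: 20.4
ee_pos: [0.5699, 0.0121, 0.0582]
orientation: [[0.128, 0.0, -0.992], [0.992, 0.0, 0.128], [0.0, -1.0, -0.0]]
wrist_force: [-1.2, 0.2, 4.9]
width: 0.154
[np.float64(0.57504642), np.float64(0.01171326), 0.058] [ 0.01   0.005 -0.171]
```

```bash
python3 -m pendant '[[[5,0,0,-0.06,0],[5,0,0,-0.12,0],[5,0,0,-0.17,0],[5,0,0,-0.17,0]]]'; python3 -m pendant '[[[5,0,0,-0.03,0],[5,0,0,-0.03,0]]]'; python3 -m pendant '[[[5,0,0,0.2,0],[5,0,0,0.5,0],[5,0,0,0.8,0],[5,0,0,1.2,0],[5,0,0,1.6,0],[5,0,0,2,0],[5,0,0,2.4,0],[5,0,0,2.7,0]]]'; python3 -m pendant '[[[5,0,0,0.15,0],[5,0,-0.2,0.15,0],[5,-0.7,-0.3,0.15,0],[5,-1.5,-0.3,0.15,0],[5,-2.2,-0.3,0.15,0],[5,-2.5,-0.3,0.15,0],[5,-2.5,-0.3,0.15,0],[5,-2.5,-0.3,0.15,0]]]'; python3 -c "
from h import *
snap('scene','s5',(180,160,300,250),6)
M=np.array([.616,.0056]); C,S=.9917,-.1285;y=-.0742
w=[M[0]+C*-.125-S*y,M[1]+S*-.125+C*y,.058]; print(w,togo(w))"
```

```text
clock: 20.8
ee_pos: [0.5746, 0.0114, 0.0582]
orientation: [[0.128, -0.0, -0.992], [0.992, 0.0, 0.128], [0.0, -1.0, 0.0]]
wrist_force: [-4.4, -0.4, 7.2]
width: 0.153
clock: 21.0
ee_pos: [0.5747, 0.0114, 0.0581]
orientation: [[0.128, -0.002, -0.992], [0.992, 0.0, 0.128], [-0.0, -1.0, 0.002]]
wrist_force: [-8.0, 0.9, 11.2]
width: 0.151
clock: 21.8
ee_pos: [0.4943, 0.0216, 0.0581]
orientation: [[0.128, 0.0, -0.992], [0.992, -0.0, 0.128], [0.0, -1.0, -0.0]]
wrist_force: [2.9, -1.9, 1.6]
width: 0.155
clock: 22.6
ee_pos: [0.4811, -0.0519, 0.0669]
orientation: [[0.128, -0.001, -0.992], [0.992, 0.0, 0.128], [0.0, -1.0, 0.001]]
wrist_force: [0.4, 0.6, -2.4]
width: 0.15
[np.float64(0.4825028), np.float64(-0.051921640000000005), 0.058] [-0.002  0.3   -0.044]
```

View pics/s5.png

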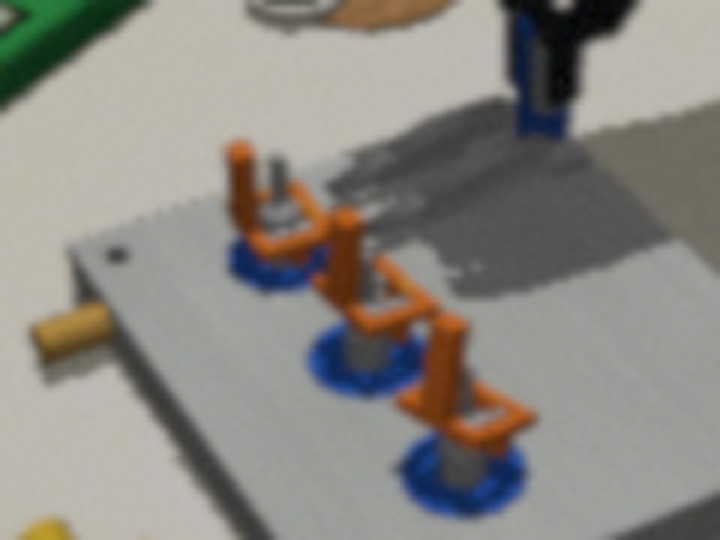

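Clips 1 (460,390) and 2 (365,280) are both high and loose. Stem 3 is next.

```bash
python3 -m pendant '[[[5,0,0.15,0,0],[5,0,0.3,0,0],[5,0,0.3,0,0],[5,0,0.3,0,0]]]';  python3 -m pendant '[[[5,0,0,-0.1,0],[5,0,0,-0.3,0],[5,0,0,-0.5,0],[5,0,0,-0.7,0],[5,0,0,-0.9,0],[5,0,0,-1.1,0],[5,0,0,-1.3,0],[5,0,0,-1.5,0]]]'; python3 -m pendant '[[[5,0,0,-0.2,0],[5,0,0,-0.4,0],[5,0,0,-0.6,0],[5,0,0,-0.8,0],[5,0,0,-1,0],[5,0,0,-1.1,0],[5,0,0,-1.15,0],[5,0,0,-1.15,0]]]'; python3 -m pendant '[[[5,0,0,-0.06,0],[5,0,0,-0.12,0],[5,0,0,-0.18,0],[5,0,0,-0.18,0]]]'; python3 -m pendant '[[[5,0,0,-0.03,0],[5,0,0,-0.03,0]]]'; python3 -c "
from h import *
M=np.array([.616,.0056]); C,S=.9917,-.1285;y=-.0742
w=[M[0]+C*-.0414-S*y,M[1]+S*-.0414+C*y,.058]; print(w,togo(w))"
```

```text
clock: 23.05
ee_pos: [0.4813, -0.052, 0.0581]
orientation: [[0.127, 0.0, -0.992], [0.992, 0.0, 0.127], [0.0, -1.0, -0.0]]
wrist_force: [-1.9, 1.2, 6.6]
width: 0.155
clock: 23.85
ee_pos: [0.526, -0.0578, 0.0581]
orientation: [[0.127, -0.0, -0.992], [0.992, 0.0, 0.127], [0.0, -1.0, 0.0]]
wrist_force: [-4.0, 0.4, 7.4]
width: 0.154
clock: 24.65
ee_pos: [0.5603, -0.0622, 0.0582]
orientation: [[0.128, 0.0, -0.992], [0.992, 0.0, 0.128], [0.0, -1.0, -0.0]]
wrist_force: [-1.3, -0.5, 4.9]
width: 0.151
clock: 25.05
ee_pos: [0.5648, -0.0628, 0.0581]
orientation: [[0.128, -0.002, -0.992], [0.992, 0.0, 0.128], [0.0, -1.0, 0.002]]
wrist_force: [-7.7, 0.5, 10.5]
width: 0.151
clock: 25.25
ee_pos: [0.5648, -0.0628, 0.0581]
orientation: [[0.128, -0.004, -0.992], [0.992, 0.001, 0.128], [0.0, -1.0, 0.004]]
wrist_force: [-11.8, 0.7, 13.6]
width: 0.151
[np.float64(0.56540892), np.float64(-0.06266424000000001), 0.058] [ 0.008  0.005 -0.019]
```

```bash
python3 -m pendant '[[[5,0,0,0.2,0],[5,0,0,0.5,0],[5,0,0,0.8,0],[5,0,0,1.2,0],[5,0,0,1.6,0],[5,0,0,2,0],[5,0,0,2.4,0],[5,0,0,2.75,0]]]'; python3 -m pendant '[[[5,0,-0.4,0.5,0],[5,0,-1.2,0.9,0],[5,0,-2.2,1.2,0],[5,0,-2.7,1.5,0],[5,0,-2.7,1.5,0],[5,0,-2.7,1.5,0]]]'; python3 -c "
from h import *
print(togo([.402,.2695,.14]))
snap('scene','s6',(150,110,310,230),5)"
```

```text
clock: 26.05
ee_pos: [0.4837, -0.0527, 0.0582]
orientation: [[0.128, 0.001, -0.992], [0.992, -0.0, 0.128], [-0.0, -1.0, -0.001]]
wrist_force: [2.3, -0.1, 1.8]
width: 0.153
clock: 26.65
ee_pos: [0.4393, -0.0469, 0.1384]
orientation: [[0.128, -0.001, -0.992], [0.992, 0.0, 0.128], [0.0, -1.0, 0.001]]
wrist_force: [-0.5, -0.0, -1.7]
width: 0.155
[10.302 -0.052  2.583]
```

View pics/s6.png

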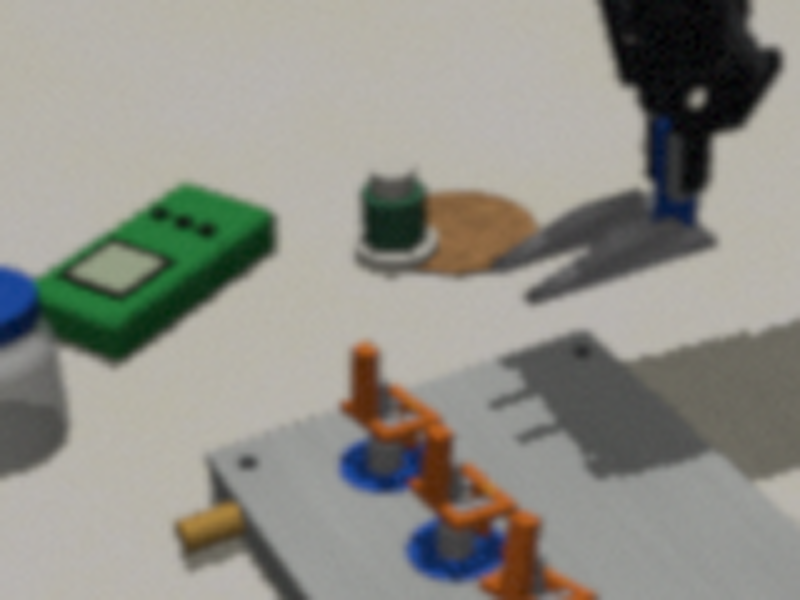

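All three clips are loose and high, and the adapter stands on the mat's edge at (395,225). That makes 14 pictures viewed, so I'll check numerically from here. I'm returning the wedge to its pad.

```bash
python3 -m pendant '[[[5,1,0,0.2,0],[5,2.2,0,0.5,0],[5,3.4,0,0.8,0],[5,4.6,0,1.1,0],[5,5.8,0,1.4,0],[5,7,0,1.7,0],[5,8.2,0,2,0],[5,9.2,0,2.3,0]]]'; python3 -m pendant '[[[5,0.6,0,0.2,0],[5,1.1,0,0.28,0],[5,1.1,0,0.28,0],[5,1.1,0,0.28,0]]]'; python3 -c "
from h import *
print(togo([.402,.2695,.0325]))"
```

```text
clock: 27.5
ee_pos: [0.406, 0.2372, 0.1376]
orientation: [[0.127, -0.002, -0.992], [0.992, -0.001, 0.127], [-0.001, -1.0, 0.002]]
wrist_force: [0.5, 0.1, -2.3]
width: 0.15
clock: 27.9
ee_pos: [0.4026, 0.2688, 0.1384]
orientation: [[0.128, -0.001, -0.992], [0.992, -0.001, 0.128], [-0.001, -1.0, 0.001]]
wrist_force: [-0.1, -0.2, -2.6]
width: 0.151
[0.023 3.529 0.019]
```

```bash
python3 -m pendant '[[[5,0,1,0,0],[5,0,2,0,0],[5,0,2.8,0,0],[5,0,3.3,0,0],[5,0,3.5,0,0],[5,0,3.53,0,0],[5,0,3.53,0,0],[5,0,3.53,0,0]]]'; python3 -m pendant '[[[5,0,0.01,0,0],[5,0,0.01,0,0]]]'
```

```text
clock: 28.7
ee_pos: [0.4031, 0.2694, 0.0339]
orientation: [[0.128, 0.001, -0.992], [0.992, 0.001, 0.128], [0.001, -1.0, -0.001]]
wrist_force: [-0.3, 0.1, -1.9]
width: 0.15
clock: 28.9
ee_pos: [0.4028, 0.2694, 0.0332]
orientation: [[0.128, 0.001, -0.992], [0.992, 0.0, 0.128], [0.0, -1.0, -0.001]]
wrist_force: [0.5, -0.5, -1.5]
width: 0.156
```

```bash
python3 -m pendant '[[[5,0,0.03,0,0],[5,0,0.05,0,0],[5,0,0.05,0,0]]]'; python3 -m pendant '[[[45,0,0,0,0],[45,0,0,0,0],[45,0,0,0,0],[45,0,0,0,0],[45,0,0,0,0]]]';python3 -m pendant '[[[45,0,-1,0,0],[45,0,-2.2,0,0],[45,0,-3.4,0,0],[45,0,-4.6,0,0],[45,0,-5.5,0,0],[45,0,-5.5,0,0]]]';  python3 - <<'E'
from h import *
c=snap('top','t7',(140,110,300,230),5); s=snap('scene','s7',(150,110,310,260),5)
def blobs(c,lo,hi,mn):
    hsv=cv2.cvtColor(c["pixels"],cv2.COLOR_RGB2HSV); m=cv2.inRange(hsv,lo,hi); n,l,st,ce=cv2.connectedComponentsWithStats(m)
    return [(st[i].tolist(),ce[i].round(1).tolist()) for i in range(1,n) if st[i,4]>mn]
for cc in(c,s):
    print("orange",blobs(cc,(3,170,80),(17,255,255),15)); print("dkgreen",blobs(cc,(60,90,10),(95,255,110),30)); print("mat",blobs(cc,(5,80,60),(22,190,220),300))
M=np.array([.616,.0056]); C,S=.9917,-.1285
for y in(.073,0,-.075):
  w=[M[0]+C*.015-S*y,M[1]+S*.015+C*y]; print(y,proj(c,w+[.098]),proj(s,w+[.098]))
print(togo([.63,.08,.16]))
E
```

```text
clock: 29.2
ee_pos: [0.4027, 0.2694, 0.0321]
orientation: [[0.128, 0.0, -0.992], [0.992, 0.0, 0.128], [0.0, -1.0, -0.0]]
wrist_force: [-4.7, -2.3, 11.8]
width: 0.156
clock: 29.7
ee_pos: [0.4027, 0.2693, 0.0313]
orientation: [[0.128, -0.0, -0.992], [0.992, -0.0, 0.128], [-0.0, -1.0, 0.0]]
wrist_force: [-1.2, -0.4, -0.2]
width: 0.527
clock: 30.3
ee_pos: [0.4041, 0.2701, 0.1997]
orientation: [[0.128, 0.005, -0.992], [0.992, 0.003, 0.128], [0.004, -1.0, -0.005]]
wrist_force: [0.2, -0.1, -0.4]
width: 0.528
orange [([195, 164, 19, 17, 101], [203.8, 170.7])]
dkgreen [([351, 156, 31, 67, 294], [363.9, 189.8]), ([361, 163, 27, 28, 123], [374.3, 176.6]), ([374, 195, 20, 12, 77], [383.4, 200.3]), ([346, 238, 17, 17, 105], [351.9, 245.4])]
mat [([330, 245, 41, 40, 1099], [349.1, 266.9])]
orange [([219, 180, 49, 55, 346], [242.2, 209.3])]
dkgreen [([224, 148, 10, 11, 85], [228.4, 153.8]), ([157, 151, 47, 30, 549], [180.7, 165.8])]
mat []
0.073 [203.97818216 162.92372742] [249.49449237 215.65209618]
0 [237.96398723 168.15416402] [233.47338875 197.5013232 ]
-0.075 [272.69560065 173.49938099] [218.94134352 181.03754768]
[-5.286  1.211 -8.325]
```

View pics/t7.png

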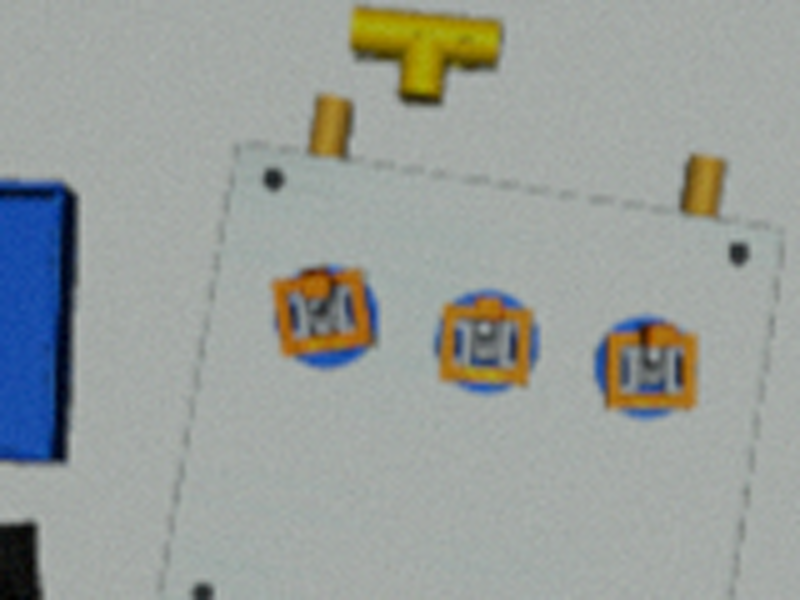

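The top crop shows the loose clips' tab tops at (320,283), (488,305) and (660,337). Clip yaws are about +8.5°, -5° and 0°.

```bash
python3 - <<'E'
from h import *
c=load('t7'); M=np.array([.616,.0056]); C,S=.9917,-.1285
for u,v in[(320,284),(488,306),(660,337)]:
    w=ray(c,u/5+140,v/5+110,.096); d=w[:2]-M; print(w.round(4),np.round([C*d[0]+S*d[1],-S*d[0]+C*d[1]],4))
    print(togo([w[0]+.002,w[1],.17]))
E
```

```text
[0.6322 0.076  0.096 ] [0.0071 0.0719]
[-5.4    0.877 -8.483]
[0.6246 0.0043 0.096 ] [ 0.0087 -0.0002]
[-7.802  0.877 -8.536]
[ 0.6131 -0.0695  0.096 ] [ 0.0067 -0.0749]
[-10.293   0.876  -8.469]
```

```bash
python3 -m pendant '[[[45,-0.9,0,-1.3,-0.5],[45,-1.7,0,-2.6,-1],[45,-2.5,0,-3.9,-1.5],[45,-3.3,0,-5.2,-2],[45,-4.1,0,-6.4,-2.5],[45,-4.8,0.3,-7.5,-2.65],[45,-5.4,0.6,-8.4,-2.65],[45,-5.4,0.8,-8.5,-2.65]]]'; python3 -m pendant '[[[45,0,0,0,0],[45,0,0,0,0],[45,0,0,0,0]]]'; python3 -c "
from h import *
print(togo([.635,.076,.072]))
c=snap('wrist','w8',None,1.5); print(proj(c,[.6322,.076,.096])*1.5)"
```

```text
clock: 31.2
ee_pos: [0.6359, 0.0732, 0.1693]
orientation: [[-0.146, -0.003, -0.989], [0.989, -0.001, -0.146], [-0.0, -1.0, 0.003]]
wrist_force: [-1.1, 0.2, -0.3]
width: 0.529
clock: 31.5
ee_pos: [0.6343, 0.0768, 0.1725]
orientation: [[-0.15, -0.0, -0.989], [0.989, 0.0, -0.15], [0.0, -1.0, 0.0]]
wrist_force: [-0.3, 0.8, 0.6]
width: 0.526
[-0.031  3.35  -0.02 ]
[379.79248978 294.62312449]
```

```bash
python3 -m pendant '[[[45,-0.03,1,0,0],[45,-0.03,2,0,0],[45,-0.03,2.7,0,0],[45,-0.03,3.1,0,0],[45,-0.03,3.3,0,0],[45,-0.03,3.3,0,0]]]'; python3 -m pendant '[[[5,0,0,0,0],[5,0,0,0,0],[5,0,0,0,0],[5,0,0,0,0],[5,0,0,0,0],[5,0,0,0,0]]]' 40; python3 -m pendant '[[[5,0,-0.4,0,0],[5,0,-1,0,0],[5,0,-1.8,0,0],[5,0,-2.6,0,0],[5,0,-3.2,0,0],[5,0,-3.2,0,0],[5,0,-3.2,0,0]]]'; python3 -c "
from h import *
print(togo([.622,.235,.165]))
c=snap('scene','s8'); 
"
```

```text
clock: 32.15
ee_pos: [0.6349, 0.0753, 0.0735]
orientation: [[-0.149, -0.0, -0.989], [0.989, -0.0, -0.149], [-0.0, -1.0, 0.0]]
wrist_force: [-0.4, 0.7, -0.6]
width: 0.527
clock: 32.75
ee_pos: [0.6349, 0.0795, 0.0748]
orientation: [[-0.148, 0.001, -0.989], [0.989, 0.006, -0.148], [0.006, -1.0, -0.002]]
wrist_force: [-3.4, 26.4, 5.3]
width: 0.129
clock: 33.45
ee_pos: [0.6348, 0.0751, 0.1693]
orientation: [[-0.149, 0.0, -0.989], [0.989, -0.0, -0.149], [-0.0, -1.0, -0.0]]
wrist_force: [-0.4, 0.6, -1.5]
width: 0.128
[ 5.335  0.142 -0.369]
```

```bash
python3 -m pendant '[[[5,1.1,0,0,0.5],[5,2.4,0,0,1],[5,3.8,0,0,1.42],[5,5.2,0,0,1.42],[5,6.6,0,-0.5,1.42],[5,7.8,0,-1,1.42],[5,8.7,0,-1.3,1.42],[5,8.7,0,-1.3,1.42]]]'; python3 -m pendant '[[[5,0,0,0,0],[5,0,0,0,0]]]'; python3 -c "
from h import *
print(togo([.635,.340,.037]))
c=snap('scene','s9',(150,150,400,384),3) 
"
```

```text
clock: 34.3
ee_pos: [0.6339, 0.3423, 0.1671]
orientation: [[-0.004, -0.002, -1.0], [1.0, -0.0, -0.004], [-0.0, -1.0, 0.002]]
wrist_force: [-0.1, -0.7, -1.2]
width: 0.135
clock: 34.5
ee_pos: [0.6345, 0.338, 0.1684]
orientation: [[0.0, -0.001, -1.0], [1.0, -0.001, 0.0], [-0.001, -1.0, 0.001]]
wrist_force: [0.2, -0.1, -0.9]
width: 0.129
[ 0.07   4.381 -0.023]
```

View pics/s9.png

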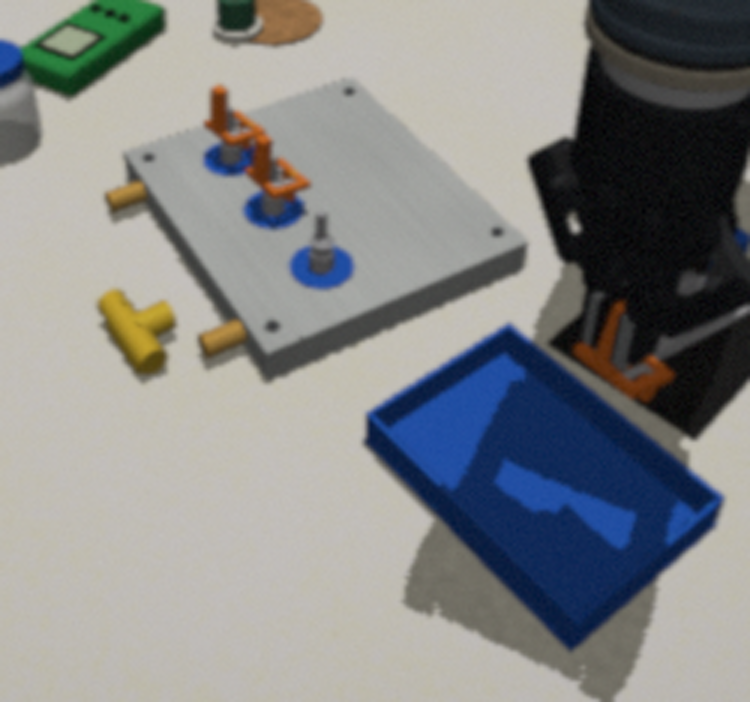

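Clip 1 is held at (625,365), tilted slightly, above the tray side. Clips 2 and 3 are still loose on their stems. That was the last viewable picture, so the remaining checks are numeric.

```bash
python3 -m pendant '[[[5,0.07,1,0,0],[5,0.07,2,0,0],[5,0.07,3,0,0],[5,0.07,3.7,0,0],[5,0.07,4.1,0,0],[5,0.07,4.2,0,0],[5,0.07,4.2,0,0]]]'; python3 -m pendant '[[[5,0,0.06,0,0],[5,0,0.12,0,0],[5,0,0.12,0,0]]]'; python3 -m pendant '[[[5,0,0.06,0,0],[5,0,0.12,0,0],[5,0,0.12,0,0]]]'
```

```text
clock: 35.25
ee_pos: [0.6351, 0.3409, 0.0439]
orientation: [[0.0, 0.001, -1.0], [1.0, 0.0, 0.0], [0.0, -1.0, -0.001]]
wrist_force: [-0.4, 0.7, -0.9]
width: 0.125
clock: 35.55
ee_pos: [0.6349, 0.3412, 0.0402]
orientation: [[-0.0, 0.001, -1.0], [1.0, 0.0, -0.0], [0.0, -1.0, -0.001]]
wrist_force: [0.1, 0.7, -1.0]
width: 0.127
clock: 35.85
ee_pos: [0.6345, 0.341, 0.0358]
orientation: [[-0.0, -0.0, -1.0], [1.0, -0.0, -0.0], [-0.0, -1.0, 0.0]]
wrist_force: [0.3, -0.0, -1.1]
width: 0.131
```

```bash
python3 -m pendant '[[[5,0,0.06,0,0],[5,0,0.1,0,0],[5,0,0.1,0,0]]]'; python3 -m pendant '[[[5,0,0.06,0,0],[5,0,0.06,0,0]]]'
```

```text
clock: 36.15
ee_pos: [0.6349, 0.3412, 0.0334]
orientation: [[-0.0, 0.0, -1.0], [1.0, 0.0, -0.0], [0.0, -1.0, -0.0]]
wrist_force: [-0.4, -0.5, 0.6]
width: 0.127
clock: 36.35
ee_pos: [0.6356, 0.3416, 0.0329]
orientation: [[-0.0, 0.002, -1.0], [1.0, 0.001, -0.0], [0.001, -1.0, -0.002]]
wrist_force: [-0.3, 0.2, 9.1]
width: 0.13
```

```bash
python3 -m pendant '[[[28,0,0,0,0],[28,0,0,0,0],[28,0,0,0,0],[28,0,0,0,0]]]'; python3 -m pendant '[[[28,0,-1,0,0],[28,0,-2,0,0],[28,0,-3.2,0,0],[28,0,-4.4,0,0],[28,0,-4.8,0,0],[28,0,-4.8,0,0]]]'; python3 -c "
from h import *
print(togo([.628,.0075,.17]))"
```

```text
clock: 36.75
ee_pos: [0.6346, 0.341, 0.0311]
orientation: [[-0.0, -0.0, -1.0], [1.0, -0.0, -0.0], [-0.0, -1.0, 0.0]]
wrist_force: [-0.0, 0.2, 0.5]
width: 0.323
clock: 37.35
ee_pos: [0.6354, 0.3414, 0.1772]
orientation: [[-0.0, 0.003, -1.0], [1.0, 0.001, -0.0], [0.001, -1.0, -0.003]]
wrist_force: [1.1, -0.1, -0.6]
width: 0.33
[-11.131   0.224   0.253]
```

```bash
python3 -m pendant '[[[45,-1.2,0,0,0],[45,-2.7,0,0,0],[45,-4.2,0,0,0.4],[45,-5.7,0,0.1,0.8],[45,-7.2,0,0.2,0.8],[45,-8.7,0,0.2,0.8],[45,-9.9,0.1,0.2,0.8],[45,-10.6,0.2,0.23,0.8]]]'; python3 -m pendant '[[[45,-0.4,0,0,0],[45,-0.45,0,0,0],[45,-0.45,0,0,0],[45,-0.45,0,0,0]]]';python3 - <<'E'
from h import *
print(togo([.628,.0075,.074]))
c=snap('top','t10',(80,110,300,230),4); hsv=cv2.cvtColor(c["pixels"],cv2.COLOR_RGB2HSV); m=cv2.inRange(hsv,(3,140,80),(20,255,255)); n,l,st,ce=cv2.connectedComponentsWithStats(m)
for i in range(1,n):
    if st[i,4]>8: print(st[i],ce[i],ray(c,*ce[i],.04))
E
```

```text
clock: 38.15
ee_pos: [0.627, 0.0204, 0.1671]
orientation: [[0.085, -0.003, -0.996], [0.996, -0.0, 0.085], [-0.0, -1.0, 0.003]]
wrist_force: [0.0, 0.6, -0.4]
width: 0.525
clock: 38.55
ee_pos: [0.6268, 0.0108, 0.1691]
orientation: [[0.082, -0.0, -0.997], [0.997, 0.0, 0.082], [0.0, -1.0, 0.0]]
wrist_force: [-0.4, 0.7, 0.3]
width: 0.529
[-0.107  3.17  -0.049]
[ 84 152  20  25 195] [ 93.33846154 165.85641026] [0.63634406 0.33183749 0.04      ]
[241 171   5   8  20] [243.9  173.85] [ 0.62652857 -0.00907361  0.04      ]
[ 331  246   39   39 1003] [349.08973081 267.03090728] [ 0.41863902 -0.25341172  0.04      ]
```

```bash
python3 -m pendant '[[[45,-0.1,1,-0.05,0],[45,-0.1,2,-0.05,0],[45,-0.1,2.7,-0.05,0],[45,-0.1,3,-0.05,0],[45,-0.1,3.15,-0.05,0],[45,-0.1,3.15,-0.05,0]]]'; python3 -m pendant '[[[5,0,0,0,0],[5,0,0,0,0],[5,0,0,0,0],[5,0,0,0,0],[5,0,0,0,0],[5,0,0,0,0]]]' 40; python3 -m pendant '[[[5,0,-0.4,0,0],[5,0,-1,0,0],[5,0,-1.8,0,0],[5,0,-2.6,0,0],[5,0,-3.2,0,0],[5,0,-3.2,0,0],[5,0,-3.2,0,0]]]'; python3 -c "
from h import *
print(togo([.635,.285,.17]))
"
```

```text
clock: 39.2
ee_pos: [0.6284, 0.0069, 0.0752]
orientation: [[0.083, 0.0, -0.997], [0.997, -0.0, 0.083], [0.0, -1.0, -0.0]]
wrist_force: [-0.1, -0.4, 0.3]
width: 0.525
clock: 39.8
ee_pos: [0.6285, 0.0065, 0.0752]
orientation: [[0.083, 0.001, -0.997], [0.997, -0.0, 0.083], [0.0, -1.0, -0.001]]
wrist_force: [2.1, 0.3, 2.3]
width: 0.126
clock: 40.5
ee_pos: [0.6277, 0.0066, 0.1706]
orientation: [[0.083, -0.001, -0.997], [0.997, 0.0, 0.083], [-0.0, -1.0, 0.001]]
wrist_force: [0.9, -0.4, -2.0]
width: 0.129
[9.27  0.019 0.529]
```

```bash
python3 -m pendant '[[[5,1.1,0,0,0],[5,2.4,0,0,-0.4],[5,3.8,0,0,-0.8],[5,5.2,0,-0.1,-0.8],[5,6.6,0,-0.2,-0.8],[5,7.8,0,-0.3,-0.8],[5,8.7,0,-0.38,-0.8],[5,9.08,0,-0.38,-0.8]]]'; python3 -m pendant '[[[5,0,0,0,0],[5,0,0,0,0],[5,0,0,0,0]]]'; python3 -c "
from h import *
print(togo([.662,.277,.037]))
"
```

```text
clock: 41.3
ee_pos: [0.6613, 0.2792, 0.1688]
orientation: [[-0.002, -0.003, -1.0], [1.0, -0.001, -0.002], [-0.001, -1.0, 0.003]]
wrist_force: [0.0, -0.1, -2.0]
width: 0.128
clock: 41.6
ee_pos: [0.6621, 0.2755, 0.1706]
orientation: [[0.001, -0.001, -1.0], [1.0, -0.0, 0.001], [-0.0, -1.0, 0.001]]
wrist_force: [0.3, 0.7, -1.9]
width: 0.13
[5.000e-02 4.453e+00 1.000e-03]
```

```bash
python3 -m pendant '[[[5,0.05,1,0,0],[5,0.05,2,0,0],[5,0.05,3,0,0],[5,0.05,3.7,0,0],[5,0.05,4.1,0,0],[5,0.05,4.3,0,0],[5,0.05,4.3,0,0]]]'; python3 -m pendant '[[[5,0,0.06,0,0],[5,0,0.12,0,0],[5,0,0.12,0,0]]]'; python3 -m pendant '[[[5,0,0.05,0,0],[5,0,0.1,0,0],[5,0,0.1,0,0]]]'
```

```text
clock: 42.3
ee_pos: [0.6623, 0.2781, 0.0419]
orientation: [[0.0, -0.0, -1.0], [1.0, -0.0, 0.0], [-0.0, -1.0, 0.0]]
wrist_force: [0.1, 0.3, -1.6]
width: 0.129
clock: 42.6
ee_pos: [0.6623, 0.2786, 0.0387]
orientation: [[-0.0, 0.001, -1.0], [1.0, 0.0, -0.0], [0.0, -1.0, -0.001]]
wrist_force: [-0.4, 0.6, -0.5]
width: 0.128
clock: 42.9
ee_pos: [0.662, 0.2785, 0.035]
orientation: [[-0.001, -0.0, -1.0], [1.0, -0.0, -0.001], [-0.0, -1.0, 0.0]]
wrist_force: [-0.1, 0.2, -1.7]
width: 0.134
```

```bash
python3 -m pendant '[[[5,0,0.05,0,0],[5,0,0.1,0,0],[5,0,0.1,0,0]]]'; python3 -m pendant '[[[26,0,0,0,0],[26,0,0,0,0],[26,0,0,0,0],[26,0,0,0,0]]]'; python3 -m pendant '[[[26,0,-1,0,0],[26,0,-2,0,0],[26,0,-3.2,0,0],[26,0,-4.4,0,0],[26,0,-4.7,0,0],[26,0,-4.7,0,0],[26,0,-4.7,0,0]]]'; python3 -c "
from h import *
print(togo([.616,-.066,.17]))"
```

```text
clock: 43.2
ee_pos: [0.6624, 0.2786, 0.0326]
orientation: [[-0.0, 0.0, -1.0], [1.0, 0.0, -0.0], [0.0, -1.0, -0.0]]
wrist_force: [-0.2, -0.6, 1.4]
width: 0.127
clock: 43.6
ee_pos: [0.6621, 0.2785, 0.0322]
orientation: [[-0.0, -0.0, -1.0], [1.0, -0.0, -0.0], [-0.0, -1.0, 0.0]]
wrist_force: [-0.9, -0.2, 0.3]
width: 0.304
clock: 44.3
ee_pos: [0.6616, 0.2783, 0.1717]
orientation: [[-0.0, -0.002, -1.0], [1.0, -0.001, -0.0], [-0.001, -1.0, 0.002]]
wrist_force: [-1.4, 0.2, 0.3]
width: 0.307
[-11.476   0.068   1.523]
```

```bash
python3 -m pendant '[[[45,-1.2,0,0.1,0],[45,-2.7,0,0.3,0],[45,-4.2,0,0.5,0],[45,-5.7,0,0.7,0],[45,-7.2,0,0.9,0],[45,-8.7,0,1.1,0],[45,-9.9,0,1.3,0],[45,-11,0,1.5,0]]]'; python3 -m pendant '[[[45,-0.3,0,0,0],[45,-0.4,0,0,0],[45,-0.4,0,0,0],[45,-0.4,0,0,0]]]';python3 - <<'E'
from h import *
print(togo([.616,-.0665,.074]))
E
```

```text
clock: 45.1
ee_pos: [0.616, -0.0533, 0.1713]
orientation: [[0.0, -0.003, -1.0], [1.0, 0.0, 0.0], [0.0, -1.0, 0.003]]
wrist_force: [-0.8, 1.0, 0.5]
width: 0.527
clock: 45.5
ee_pos: [0.6173, -0.0622, 0.1728]
orientation: [[-0.002, -0.001, -1.0], [1.0, 0.0, -0.002], [0.0, -1.0, 0.001]]
wrist_force: [0.1, 0.5, -0.0]
width: 0.529
[-0.143  3.292  0.043]
```

```bash
python3 -m pendant '[[[45,-0.14,1,0.04,0],[45,-0.14,2,0.04,0],[45,-0.14,2.7,0.04,0],[45,-0.14,3.1,0.04,0],[45,-0.14,3.27,0.04,0],[45,-0.14,3.27,0.04,0]]]'; python3 -m pendant '[[[5,0,0,0,0],[5,0,0,0,0],[5,0,0,0,0],[5,0,0,0,0],[5,0,0,0,0],[5,0,0,0,0]]]' 40; python3 -m pendant '[[[5,0,-0.4,0,0],[5,0,-1,0,0],[5,0,-1.8,0,0],[5,0,-2.6,0,0],[5,0,-3.2,0,0],[5,0,-3.2,0,0],[5,0,-3.2,0,0]]]'; python3 - <<'E'
from h import *
print(togo([.605,.237,.17]))
c=snap('top','t11'); hsv=cv2.cvtColor(c["pixels"],cv2.COLOR_RGB2HSV); m=cv2.inRange(hsv,(3,140,80),(20,255,255)); n,l,st,ce=cv2.connectedComponentsWithStats(m)
for i in range(1,n):
    if st[i,4]>8: x,y,w,h,_=st[i]; print(st[i],ray(c,x,y,.03),ray(c,x+w,y+h,.03))
E
```

```text
clock: 46.1
ee_pos: [0.6162, -0.0672, 0.0752]
orientation: [[-0.001, -0.0, -1.0], [1.0, 0.0, -0.001], [0.0, -1.0, 0.0]]
wrist_force: [-0.3, -0.1, -0.1]
width: 0.524
clock: 46.7
ee_pos: [0.6165, -0.0677, 0.0756]
orientation: [[-0.0, 0.001, -1.0], [1.0, -0.0, -0.0], [-0.0, -1.0, -0.001]]
wrist_force: [3.3, -0.1, 2.3]
width: 0.128
clock: 47.4
ee_pos: [0.6156, -0.0677, 0.1707]
orientation: [[-0.0, -0.001, -1.0], [1.0, 0.0, -0.0], [0.0, -1.0, 0.001]]
wrist_force: [-0.1, 0.1, -2.4]
width: 0.129
[10.156  0.023  0.349]
[113 144  19  25 200] [0.68971677 0.2942458  0.03      ] [0.6327188  0.24835217 0.03      ]
[ 84 152  20  25 195] [0.66928899 0.35891302 0.03      ] [0.6126792  0.31078705 0.03      ]
[264 175   3   8  21] [ 0.62628881 -0.05590495  0.03      ] [ 0.6077201 -0.0632391  0.03     ]
[280 183   4   4  12] [ 0.60843817 -0.09358747  0.03      ] [ 0.59929439 -0.10307544  0.03      ]
[339 253  31  32 684] [ 0.44903931 -0.23285028  0.03      ] [ 0.37713909 -0.30517266  0.03      ]
```

```bash
python3 -m pendant '[[[5,1.1,0,0,0],[5,2.4,0,0,0],[5,3.8,0,0.1,0],[5,5.2,0,0.2,0],[5,6.6,0,0.3,0],[5,8,0,0.35,0],[5,9.2,0,0.35,0],[5,9.95,0,0.37,0]]]'; python3 -m pendant '[[[5,0,0,0,0],[5,0,0,0,0],[5,0,0,0,0]]]'; python3 -c "
from h import *
print(togo([.604,.234,.037]))
"
```

```text
clock: 48.25
ee_pos: [0.6038, 0.2332, 0.1695]
orientation: [[-0.002, -0.002, -1.0], [1.0, -0.001, -0.002], [-0.001, -1.0, 0.002]]
wrist_force: [0.2, -0.4, -1.6]
width: 0.129
clock: 48.55
ee_pos: [0.6047, 0.2297, 0.1704]
orientation: [[0.0, -0.001, -1.0], [1.0, -0.001, 0.0], [-0.001, -1.0, 0.001]]
wrist_force: [0.4, -0.2, -1.6]
width: 0.132
[0.145 4.447 0.017]
```

```bash
python3 -m pendant '[[[5,0.12,1,0.02,0],[5,0.12,2,0.02,0],[5,0.12,3,0.02,0],[5,0.12,3.7,0.02,0],[5,0.12,4.1,0.02,0],[5,0.12,4.4,0.02,0],[5,0.12,4.4,0.02,0]]]'; python3 -m pendant '[[[5,0,0.05,0,0],[5,0,0.1,0,0],[5,0,0.1,0,0]]]'; python3 -m pendant '[[[5,0,0.05,0,0],[5,0,0.1,0,0],[5,0,0.1,0,0]]]'
```

```text
clock: 49.25
ee_pos: [0.6041, 0.2338, 0.0386]
orientation: [[0.0, -0.001, -1.0], [1.0, -0.0, 0.0], [-0.0, -1.0, 0.001]]
wrist_force: [-0.3, 0.7, -1.4]
width: 0.13
clock: 49.55
ee_pos: [0.6045, 0.2345, 0.0367]
orientation: [[-0.001, 0.001, -1.0], [1.0, 0.0, -0.001], [0.0, -1.0, -0.001]]
wrist_force: [-0.4, 0.2, -1.8]
width: 0.127
clock: 49.85
ee_pos: [0.6042, 0.2344, 0.0331]
orientation: [[-0.0, 0.0, -1.0], [1.0, 0.0, -0.0], [0.0, -1.0, -0.0]]
wrist_force: [0.9, -0.3, -0.6]
width: 0.127
```

```bash
python3 -m pendant '[[[5,0,0.03,0,0],[24,0,0.03,0,0],[24,0,0.03,0,0],[24,0,0.03,0,0],[24,0,0.03,0,0]]]'; python3 -m pendant '[[[24,0,-1,0,0],[24,0,-2,0,0],[24,0,-3.2,0,0],[24,0,-4.4,0,0],[24,0,-4.8,0,0],[24,0,-4.8,0,0],[24,0,-4.8,0,0]]]'; python3 - <<'E'
from h import *
c=snap('top','t12'); s=snap('scene','s12'); hsv=cv2.cvtColor(c["pixels"],cv2.COLOR_RGB2HSV)
m=cv2.inRange(hsv,(3,140,80),(20,255,255)); n,l,st,ce=cv2.connectedComponentsWithStats(m)
for i in range(1,n):
    if st[i,4]>8: x,y,w,h,_=st[i]; print(st[i],ray(c,x,y,.03),ray(c,x+w,y+h,.03))
def blobs(c,lo,hi,mn,box):
    hsv=cv2.cvtColor(c["pixels"],cv2.COLOR_RGB2HSV); m=cv2.inRange(hsv,lo,hi)
    k=np.zeros_like(m); u0,v0,u1,v1=box; k[v0:v1,u0:u1]=m[v0:v1,u0:u1]
    n,l,st,ce=cv2.connectedComponentsWithStats(k)
    return [(st[i].tolist(),ce[i].round(1).tolist()) for i in range(1,n) if st[i,4]>mn]
print(blobs(c,(55,70,10),(100,255,120),10,(320,225,390,300)), blobs(s,(55,70,10),(100,255,120),10,(205,130,260,180)))
# print coarse hue/val text map in top region
g=c["pixels"][232:290:2,325:385:2].astype(int)
for r in g:
    print(''.join('G' if p[1]>p[0]+12 else 'm' if p[0]>p[2]+35 else 'W' if p.min()>165 else '#' if p.max()<90 else '.' for p in r))
E
```

```text
clock: 50.35
ee_pos: [0.6042, 0.2344, 0.0322]
orientation: [[-0.0, -0.0, -1.0], [1.0, -0.0, -0.0], [-0.0, -1.0, 0.0]]
wrist_force: [-0.1, 0.1, 0.2]
width: 0.286
clock: 51.05
ee_pos: [0.6037, 0.2342, 0.1749]
orientation: [[-0.0, -0.002, -1.0], [1.0, -0.0, -0.0], [-0.0, -1.0, 0.002]]
wrist_force: [-0.8, 0.3, -0.6]
width: 0.282
[115 144   7   7  33] [0.68984394 0.28970044 0.03      ] [0.67394939 0.27300418 0.03      ]
[115 155   7   3  18] [0.66420823 0.28845329 0.03      ] [0.6576563  0.27223443 0.03      ]
[125 155   7   3  17] [0.66481569 0.265747   0.03      ] [0.65825675 0.24950735 0.03      ]
[133 174   6   4  18] [0.62120461 0.24556067 0.03      ] [0.612294   0.23153633 0.03      ]
[131 179  18  15 120] [0.60954768 0.2495719  0.03      ] [0.57596828 0.20727505 0.03      ]
[ 330  246   40   39 1013] [ 0.46474225 -0.21178988  0.03      ] [ 0.37713909 -0.30517266  0.03      ]
[([346, 238, 17, 17, 125], [351.8, 245.2])] [([223, 148, 11, 11, 93], [228.4, 153.5])]
WWWWWWWWWWWWWWWWWWWWWWWWWWWWWW
WWWWWWWWWWW.....WWWWWWWWWWWWWW
WWWWWWWWWW......WWWWWWWWWWWWWW
WWWWWWWWW....#GGGG.WWWWWWWWWWW
WWWWWWWW..W##GGGGGGGWWWWWWWWWW
WWWWWWWW...#GGG#...G.WWWWWWWWW
WWWWWWWW#.##GG#.WWWWGWWWWWWWWW
WWWWWW..mW##GG#WWWWW.WWWWWWWWW
WWWWW.mmm..#GG#WWWWWWWWWWWWWWW
WWWWWmmmm.W#GGG.WWWW.WWWWWWWWW
WWWWmmmmmm..#GGG.WWGm.WWWWWWWW
WWW.mmmmmmm.W.GGGG.mmmWWWWWWWW
WWWmmmmmmmmmm...mmmmmm.WWWWWWW
WW.mmmmmmmmmmmmmmmmmmmmWWWWWWW
WW.mmmmmmmmmmmmmmmmmmmmWWWWWWW
WW.mmmmmmmmmmmmmmmmmmmmWWWWWWW
WW.mmmmmmmmmmmmmmmmmmmm.WWWWWW
WW.mmmmmmmmmmmmmmmmmmmm.WWWWWW
WW.mmmmmmmmmmmmmmmmmmmmWWWWWWW
WWWmmmmmmmmmmmmmmmmmmmmWWWWWWW
WWWmmmmmmmmmmmmmmmmmmm.WWWWWWW
WWW.mmmmmmmmmmmmmmmmmm.WWWWWWW
WWWW.mmmmmmmmmmmmmmmm.WWWWWWWW
WWWWWmmmmmmmmmmmmmmm.WWWWWWWWW
WWWWWWmmmmmmmmmmmmmmWWWWWWWWWW
WWWWWWW.mmmmmmmmmm.WWWWWWWWWWW
WWWWWWWWW.mmmmmm.WWWWWWWWWWWWW
WWWWWWWWWWWWWWWWWWWWWWWWWWWWWW
WWWWWWWWWWWWWWWWWWWWWWWWWWWWWW
```

```bash
python3 - <<'E'
from h import *
c=load('t12')
print(ray(c,357.7,246.5,.044),ray(c,360,247.2,.060))
s=load('s12'); 
for X in[(.462,-.277),(.465,-.28)]: print(proj(s,[*X,.03]))
# foot bottom & green column centre in scene
g=s["pixels"][138:185:1,212:250:1].astype(int)
for v,r in zip(range(138,185),g):
    print(v,''.join('G' if p[1]>p[0]+10 else 'm' if p[0]>p[2]+35 else 'W' if p.min()>165 else '#' if p.max()<90 else '.' for p in r))
t=ray(c,357.7,246.5,.044); print(togo([t[0],t[1],.2]))
E
```

```text
[ 0.46568476 -0.27201132  0.044     ] [ 0.46536592 -0.27195444  0.06      ]
[227.35568034 150.69273354]
[225.98910979 150.60752571]
138 WWWWWWWWWWWWWWWWWWWWWWWWWWWWWWWWWWWWWW
139 WWWWWWWWWWWWWWWWWWWWWWWWWWWWWWWWWWWWWW
140 WWWWWWWWWWWWWWWWWWWWWWWWWWWWWWWWWWWWWW
141 WWWWWWWWWWWWWWWWWWWWWWWWWWWWWWWWWWWWWW
142 WWWWWWWWWWWWWWWWWWWWWWWWWWWWWWWWWWWWWW
143 WWWWWWWWWWWWWWWWWWWWWWWWWWWWWWWWWWWWWW
144 WWWWWWWWWWWW.WWWWWW...WWWWWWWWWWWWWWWW
145 WWWWWWWWWWW...........WWWWWWWWWWWWWWWW
146 WWWWWWWWWWW........#.G.WWWWWWWWWWWWWWW
147 WWWWWWWWWW.G##....##GGG.WWWWWWWWWWWWWW
148 WWWWWWWWWWGGG###.###GGG..mmmmmmmmmm..W
149 WWWWWWWWW.GGGGG##GGGGGGmmmmmmmmmmmmmmm
150 WWWWWWWWW..GGGGGGGGGGG#mmmmmmmmmmmmmmm
151 WWWWWWWWWW.GGGGGGGGGGG#mmmmmmmmmmmmmmm
152 WWWWWWWWWW.#GGGGGGGGGG#mmmmmmmmmmmmmmm
153 WWWWWWWWWW.GGGGGGGGGGG#mmmmmmmmmmmmmmm
154 WWWWWWWWWW.#GGGGGGGGGG#mmmmmmmmmmmmmmm
155 WWWWWWWWWW.#GGGGGGGGGG#.mmmmmmmmmmmmmm
156 WWWWWWWWWW.#GGGGGGGGGG#..mmmmmmmmmmmmm
157 WWWWWWWWW..#GGGGGGGGGG#..mmmmmmmmmmmmm
158 WWWWWWWWW..#GGGGGGGGG#...mmmmmmmmmmmmm
159 WWWWWWWWW...##GGGGG##....mmmmmmmmmmmmm
160 WWWWWWWWW.........
[... 378 characters left out ...]
WWWWWWWWWWWWWWWWWWWWWWWWWWWWW
170 WWWWWWWWWWWWWWWWWWWWWWWWWWWWWWWWWWWWWW
171 WWWWWWWWWWWWWWWWWWWWWWWWWWWWWWWWWWWWWW
172 WWWWWWWWWWWWWWWWWWWWWWWWWWWWWWWWWWWWWW
173 WWWWWWWWWWWWWWWWWWWWWWWWWWWWWWWWWWWWWW
174 WWWWWWWWWWWWWWWWWWWWWWWWWWWWWWWWWWWWWW
175 WWWWWWWWWWWWWWWWWWWWWWWWWWWWWWWWWWWWWW
176 WWWWWWWWWWWWWWWWWWWWWWWWWWWWWWWWWWWWWW
177 WWWWWWWWWWWWWWWWWWWWWWWWWWWWWWWWWWWWWW
178 WWWWWWWWWWWWWWWWWWWWWWWWWWWWWWWWWWWWWW
179 WWWWWWWWWWWWWWWWWWWWWWWWWWWWWWWWWWWWWW
180 WWWWWWWWWWWWWWWWWWWWWWWWWWWWWWWWWWWWWW
181 WWWWWWWWWWWWWWWWWWWWWWWWWWWWWWWWWWWWWW
182 WWWWWWWWWWWWWWWWWWWWWWWWWWWWWWWWWWWWWW
183 WWWWWWWWWWWWWWWWWWWWWWWWWWWWWWWWWWWWWW
184 WWWWWWWWWWWWWWWWWWWWWWWWWWWWWWWWWWWWWW
[-16.872  -0.829   4.604]
```

```bash
python3 -m pendant '[[[85,-1.1,-0.4,0.3,0],[85,-2.5,-0.8,0.7,0],[85,-3.9,-0.8,1.1,0],[85,-5.3,-0.8,1.5,0],[85,-6.7,-0.8,1.9,0],[85,-8.1,-0.8,2.3,0],[85,-9.3,-0.8,2.6,0],[85,-10.1,-0.8,2.8,0]]]'; python3 -m pendant '[[[85,-1,0,0.3,0],[85,-2.3,0,0.6,0],[85,-3.6,0,1,0],[85,-4.8,0,1.3,0],[85,-5.8,0,1.6,0],[85,-6.5,0,1.8,0],[85,-6.5,0,1.8,0],[85,-6.5,0,1.8,0]]]'; python3 -c "
from h import *
print(togo([.4655,-.2715,.0205]))
"
```

```text
clock: 51.95
ee_pos: [0.5191, -0.0707, 0.1991]
orientation: [[0.001, -0.002, -1.0], [1.0, 0.0, 0.001], [0.0, -1.0, 0.002]]
wrist_force: [0.1, -0.4, 0.3]
width: 0.996
clock: 52.75
ee_pos: [0.4661, -0.2633, 0.1992]
orientation: [[0.0, -0.001, -1.0], [1.0, 0.001, 0.0], [0.001, -1.0, 0.001]]
wrist_force: [0.1, 0.6, -0.3]
width: 0.998
[-0.28   5.958  0.011]
```

```bash
python3 -m pendant '[[[85,-0.28,1.2,0,0],[85,-0.28,2.4,0,0],[85,-0.28,3.6,0,0],[85,-0.28,4.8,0,0],[85,-0.28,5.6,0,0],[85,-0.28,5.93,0,0],[85,-0.28,5.93,0,0]]]'; python3 -m pendant '[[[30,0,0,0,0],[30,0,0,0,0],[30,0,0,0,0],[30,0,0,0,0],[30,0,0,0,0],[30,0,0,0,0],[30,0,0,0,0]]]' 50;  python3 -m pendant '[[[30,0,-0.2,0,0],[30,0,-0.5,0,0],[30,0,-0.8,0,0],[30,0,-0.8,0,0]]]'; python3 -c "
from h import *
print(togo([.4205,-.266,.045]))
"
```

```text
clock: 53.45
ee_pos: [0.4662, -0.2709, 0.0214]
orientation: [[-0.001, -0.002, -1.0], [1.0, 0.001, -0.001], [0.001, -1.0, 0.002]]
wrist_force: [0.1, -0.1, 0.8]
width: 0.992
clock: 54.15
ee_pos: [0.4671, -0.2723, 0.0236]
orientation: [[-0.0, 0.002, -1.0], [1.0, -0.001, -0.0], [-0.001, -1.0, -0.002]]
wrist_force: [-0.5, 1.4, 8.7]
width: 0.448
clock: 54.55
ee_pos: [0.4671, -0.2725, 0.0479]
orientation: [[-0.0, 0.002, -1.0], [1.0, -0.001, -0.0], [-0.001, -1.0, -0.002]]
wrist_force: [0.2, 0.2, -1.5]
width: 0.448
[0.218 0.095 1.555]
```

```bash
python3 -m pendant '[[[30,0.1,0,0.4,0],[30,0.2,0,0.9,0],[30,0.2,0,1.4,0],[30,0.2,0,1.55,0],[30,0.2,0.3,1.55,0],[30,0.2,0.6,1.55,0],[30,0.2,0.77,1.55,0],[30,0.2,0.77,1.55,0]]]'; python3 -m pendant '[[[30,0,0.03,0,0],[30,0,0.05,0,0],[30,0,0.05,0,0]]]'
```

```text
clock: 55.35
ee_pos: [0.4208, -0.2663, 0.0231]
orientation: [[-0.001, 0.001, -1.0], [1.0, -0.0, -0.001], [-0.0, -1.0, -0.001]]
wrist_force: [0.2, 1.2, 3.8]
width: 0.448
clock: 55.65
ee_pos: [0.4208, -0.2662, 0.0228]
orientation: [[-0.001, 0.001, -1.0], [1.0, -0.0, -0.001], [-0.0, -1.0, -0.001]]
wrist_force: [-6.4, 5.9, 26.7]
width: 0.453
```

Contact made. Releasing and retreating, then the final checks.

```bash
python3 -m pendant '[[[30,0,-0.05,0,0],[85,0,-0.05,0,0],[85,0,-0.05,0,0],[85,0,-0.05,0,0],[85,0,-0.05,0,0],[85,0,-0.05,0,0]]]'; python3 -m pendant '[[[85,0,-1,0,0],[85,0,-2.2,0,0],[85,0,-3.4,0,0],[85,0,-4.6,0,0],[85,0,-5.8,0,0],[85,0,-6.5,0,0],[85,0,-6.5,0,0]]]'; python3 -m pendant '[[[85,1,0,0,0],[85,2,0,0,0],[85,3.2,0,0,0],[85,4.4,0,0,0],[85,5.6,0,0,0],[85,6.8,0,0,0],[85,7.5,0,0,0],[85,7.5,0,0,0]]]';python3 - <<'E'
from h import *
c=snap('top','t13'); s=snap('scene','s13'); a=load('top0'); b=load('scene0')
ch=lambda p:'G' if p[1]>p[0]+12 and p[1]>p[2] else 'B' if p[2]>p[0]+40 else 'm' if p[0]>p[2]+35 else 'W' if p.min()>165 else '#' if p.max()<60 else '.'
def mp(im,u0,v0,u1,v1,k=2):
    for r in im[v0:v1:k,u0:u1:k].astype(int): print(''.join(ch(p) for p in r))
print("mat top");mp(c["pixels"],325,238,380,290); print("pad+tray");mp(c["pixels"],68,140,160,296)
print("mat scene");mp(s["pixels"],212,130,265,172)
def mk(c,lo,hi,box):
    m=cv2.inRange(cv2.cvtColor(c["pixels"],cv2.COLOR_RGB2HSV),lo,hi); u0,v0,u1,v1=box; M=cv2.moments(m[v0:v1,u0:u1],True); return M["m10"]/M["m00"]+u0,M["m01"]/M["m00"]+v0,M["m00"]
for n,lo,hi,bx in(("tee",(22,150,100),(32,255,255),(205,105,245,135)),("jar",(105,150,80),(125,255,255),(325,105,375,150)),("meter",(50,150,60),(75,255,255),(345,150,410,230))): print(n,mk(a,lo,hi,bx),mk(c,lo,hi,bx))
E
```

```text
clock: 56.25
ee_pos: [0.4199, -0.2661, 0.0231]
orientation: [[-0.0, -0.0, -1.0], [1.0, 0.0, -0.0], [0.0, -1.0, 0.0]]
wrist_force: [0.1, -0.4, 0.5]
width: 0.99
clock: 56.95
ee_pos: [0.421, -0.2668, 0.2211]
orientation: [[-0.0, 0.004, -1.0], [1.0, -0.003, -0.0], [-0.003, -1.0, -0.004]]
wrist_force: [-0.6, -0.5, -0.8]
width: 0.999
clock: 57.75
ee_pos: [0.4192, -0.0391, 0.2172]
orientation: [[-0.003, -0.002, -1.0], [1.0, 0.001, -0.003], [0.001, -1.0, 0.002]]
wrist_force: [-0.1, 0.0, 0.1]
width: 0.993
mat top
WWWWWWWWWWWWWWWWWWWWWWWWWWWW
WWWWWWWWWWWWWWWWWWWWWWWWWWWW
WWWWWWWWWWWWWWWWWWWWWWWWWWWW
WWWWWWWW..mmmmm..WWWWWWWWWWW
WWWWWW..mmmmmmmmmm.WWWWWWWWW
WWWWW.mmmmmmmmmmmmm.WWWWWWWW
WWWWWmmmmmmmmmmmmmmm.WWWWWWW
WWWWmmmmmmmmmmmmmmmmm.WWWWWW
WWW.mmmmmmmmmmmmmmmmmmWWWWWW
WWWmmmmmmm....W.mmmmmm.WWWWW
WW.mmmmmm...###..mmmmmmWWWWW
WW.mmmmm...##GGGGGmmmmmWWWWW
WW.mmmmm..##GGG#GGGmmmmWWWWW
WW.mmmmmW.#GGG..WWGmmmm.WWWW
WW.mmmmmW.#GG#WWWWWGmmmWWWWW
WW.mmmmm..#GG.WWWWW.mmmWWWWW
WW.mmmmm.W#GG.WWWWW.mmmWWWWW
WWWmmmmmmW.#GG.WWWW.mm.WWWWW
WWW.mmmmmm..GGGG.G.mmm.WWWWW
WWWW.mmmmmm.....mmmmm.WWWWWW
WWWWWmmmmm
[... 4037 characters left out ...]
WWWW.WW
W.W..W......G....G..WWW.W..
WWW.WW....W..GGGGG.......W.
WWWWWW.......GGGGG.........
WWW.W.....mm.GGGGG.mm......
WWWWWWW.mmmm.GGGGG.mmm.....
WWWW.WW.mmm..GGGG#..mmm....
WWWWWW.mmmmm.......mmmm..W.
...W....mmmmm.....mmmm....W
..WWWWW.mmmmmmmmmmmmmm....W
...WWWWW..mmmmmmmmmm.....WW
......WWW....mmm......WWWWW
.......WWWWWW.....WWWWWWWWW
....WWWWW...WWWWWWWWWWWWWWW
.........W.WWWWWWWWWWWWWWWW
tee (224.08026755852842, 118.54849498327759, 299.0) (223.89967637540454, 118.75728155339806, 309.0)
jar (351.7588652482269, 124.73936170212767, 564.0) (351.7142857142857, 124.77954144620811, 567.0)
meter (378.5155555555556, 192.29037037037037, 1350.0) (378.34164222873903, 192.22507331378299, 1364.0)
```

Adapter, wedge and bystanders all check out. Clip 2 seems to lean against the tray's back wall, so I'll quantify its tab position.

```bash
python3 - <<'E'
from h import *
c=load('t13'); s=load('s13')
for z in(.03,.04,.05,.06,.07): print(z,"tip row143",ray(c,119,144,z).round(4),"mid row148",ray(c,121,149,z).round(4))
# orange in scene within tray region
m=cv2.inRange(cv2.cvtColor(s["pixels"],cv2.COLOR_RGB2HSV),(3,140,60),(20,255,255)); n,l,st,ce=cv2.connectedComponentsWithStats(m)
for i in range(1,n):
    if st[i,4]>12: print(st[i],ce[i].round(1))
ch=lambda p:'B' if p[2]>p[0]+40 else 'm' if p[0]>p[2]+35 else 'W' if p.min()>165 else '#' if p.max()<60 else '.'
for v in range(252,345,2): print(v,''.join(ch(p) for p in s["pixels"][v,268:395:2].astype(int)))
for X in [(.66,.278,.044),(.66,.278,.056),(.68,.278,.04),(.687,.29,.03)]: print(X,proj(s,X).round(1),proj(c,X).round(1))
E
```

```text
0.03 tip row143 [0.6901 0.2806 0.03  ] mid row148 [0.6786 0.2755 0.03  ]
0.04 tip row143 [0.688 0.277 0.04 ] mid row148 [0.6766 0.2719 0.04  ]
0.05 tip row143 [0.6859 0.2734 0.05  ] mid row148 [0.6747 0.2684 0.05  ]
0.06 tip row143 [0.6839 0.2698 0.06  ] mid row148 [0.6728 0.2648 0.06  ]
0.07 tip row143 [0.6818 0.2661 0.07  ] mid row148 [0.6708 0.2613 0.07  ]
[253   0  10   7  61] [257.1   2.9]
[186 211  12   9  62] [191.8 214.8]
[217 257  15  11  92] [224.1 262.1]
[304 268  25  22 211] [315.  277.8]
[297 296  26  26 217] [309.4 308.7]
[329 313  29  28 240] [342.5 326.9]
252 .................WW..WW.W.WWWWWW.WWWW...######......#...........
254 .................WWW.WWW...WWW...WWWW..######.....####..........
256 ..................WW....WW.WWWW.W....#######....######..........
258 .............W...WWW...W..B.WWWWW...#######...#######..........#
260 ............WW.WWW......BBBB.WWWW..#######...#######.........###
262 ..........W.W.WWWWW...BBBBBBB.WW..#################........#####
264 .......W.....WW..WW..BBBBBBBBB...#################......########
266 ..WW.W...W..WWW....BBBB##BBBBBBB..#
[... 2214 characters left out ...]
.mm.BBBBBBBBBBBB.......
332 ..WWW.WW.......WW...BBBBBBBBBBBBBmmm.B...mmmBBBBBBBBBBBB........
334 .W.WW.W.....W...WW...BBBBBBBBBBBB#mmmm..mmmBBBBBBBBBBB..........
336 ..WWW....WW.W.W.WWW...BBBBBBBBBBBB#.mmmmmm.BBBBBBBBBB...........
338 ..W......W....WWWW.....BBBBBBBBBBBBBBmmmmBBBBBBBBBBB............
340 ..WW....WW..WW.WWW......BBBBBBBBBBBBBBmmBBBBBBBBBBB.............
342 ..W.........WW....WW.....BBBBBBBBBBBBBBBBBBBBBBBBB..............
344 ...WW.............WW......BBBBBBBBBBBBBBBBBBBBBBB...............
(0.66, 0.278, 0.044) [308.  299.6] [117.3 155.8]
(0.66, 0.278, 0.056) [308.5 295.4] [115.4 154.9]
(0.68, 0.278, 0.04) [299.7 306.7] [118.4 147.5]
(0.687, 0.29, 0.03) [301.1 316.7] [114.8 145.2]
```

```bash
python3 -c "
from rig import finish_job
print(finish_job())"
```

```text
the job is handed in; nothing more can be done
None
```

I carried out the whole job and handed it in at about 58 s of the 210 s allowed. `finish_job` gave no verdict.

- **Adapter:** I stood it on the cork mat first. It was knocked about 45 mm aside while I was using the wedge, so I picked it up again and put it back. The last top picture shows it upright near the centre of the mat.
- **Freeing the clips:** I slid the wedge under all three clips until it stopped against each stem, at 8–12 N. The camera views showed each clip raised and loose, and the gripper touched none of them before that.
- **Wedge:** it lies flat on its black pad, in nearly the same place it started.
- **Clips:** all three are in the blue tray at rest. They lean rather than stand straight. Clip 2 rests near the back wall, with its tab point about 10 mm inside the limit by my estimate, which makes it the tightest margin.
- **Bystanders:** the tee, jar and meter moved less than 0.3 pixel in the top view. The arm ended clear of everything.

**Problems along the way:**
- The camera and the arm disagreed by about 2–4 mm in y around the manifold. Because of that, the grasp on clip 1 (already loose) was off-centre and pulled sideways with about 26 N. I corrected for it on clips 2 and 3.
- Setting the adapter down the second time pressed it onto the mat with about 27 N.
- I had used all 16 pictures by then, so the final checks were numeric, from pixel maps.

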